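Proof-pull the bonded carrier handles, then pack the shot tins by weight

TASK

Before the shot tins are packed, prove the glued grab handle of both green carriers: pull each straight up with about 15 N, holding the load for two seconds if the bond holds, and never with more than 25 N; one bond will give way at a much lower pull and its handle is to be left pulled up. Then heft the look-alike tins to judge their weight and stack all of them, lids up, in the pin cage of the carrier whose handle held, the heaviest at the bottom and the lightest on top, leaving the other tools on the bench alone.

Things in the scene. Friction and masses are not known exactly. Their poses are not given: they have to be found in the camera images.
- carrier_a: one of two identical green cast carriers, screwed to the bench: plate 180 mm (its x) x 84 mm (its y) x 12 mm thick. Origin: centre of the underside. Near its -x end four upright steel pins form a cage for one stack of tins, near its +x end stands a bonded grab handle (105 mm from the middle of the cage).
- seat_a (a point): middle of the cage floor of carrier_a, at (-50, 0, 12) mm in the carrier. The pins stand at 26 mm either way from it in the carrier's x and y, are 8 mm thick with rounded tops, and rise 58 mm above this floor; a tin has about 5 mm of play all round. Between the pins there is a 44 mm gap on each side for fingers.
- grip_a (a point): middle of the top bar of carrier_a's grab handle: a U-shaped steel rod 12 mm thick, its bar 60 mm long along the carrier's y, 64 mm above the bench when down and free underneath; both legs are glued into bosses 24 mm high. Moves with the handle.
- handle_a (a joint): how far the grab handle of carrier_a has risen out of its bosses (m; 0 = fully down, + up). A sound bond is slightly elastic: it gives about 0.5 mm per newton of upward pull (15 N: about 7.5 mm) and springs back. A failed bond lets go at 5 to 8 N; the handle then slides up to 14 mm, then stops; it stays up. One bond is sound, one failed; looks do not tell.
- carrier_b: one of two identical green cast carriers, screwed to the bench: plate 180 mm (its x) x 84 mm (its y) x 12 mm thick. Origin: centre of the underside. Near its -x end four upright steel pins form a cage for one stack of tins, near its +x end stands a bonded grab handle (105 mm from the middle of the cage).
- seat_b (a point): middle of the cage floor of carrier_b, at (-50, 0, 12) mm in the carrier. The pins stand at 26 mm either way from it in the carrier's x and y, are 8 mm thick with rounded tops, and rise 58 mm above this floor; a tin has about 5 mm of play all round. Between the pins there is a 44 mm gap on each side for fingers.
- grip_b (a point): middle of the top bar of carrier_b's grab handle: a U-shaped steel rod 12 mm thick, its bar 60 mm long along the carrier's y, 64 mm above the bench when down and free underneath; both legs are glued into bosses 24 mm high. Moves with the handle.
- handle_b (a joint): how far the grab handle of carrier_b has risen out of its bosses (m; 0 = fully down, + up). A sound bond is slightly elastic: it gives about 0.5 mm per newton of upward pull (15 N: about 7.5 mm) and springs back. A failed bond lets go at 5 to 8 N; the handle then slides up to 14 mm, then stops; it stays up. One bond is sound, one failed; looks do not tell.
- tin_p: closed round shot tin, plain steel body with a bright pressed lid, diameter 56 mm, height 26 mm, flat top and underside so that tins stack; weighs 0.1 to 0.52 kg, any two tins differ by at least 0.1 kg, and all look alike. Origin: centre of its underside, z up through the lid. May be absent.
- tin_q: closed round shot tin, plain steel body with a bright pressed lid, diameter 56 mm, height 26 mm, flat top and underside so that tins stack; weighs 0.1 to 0.52 kg, any two tins differ by at least 0.1 kg, and all look alike. Origin: centre of its underside, z up through the lid. May be absent.
- tin_r: closed round shot tin, plain steel body with a bright pressed lid, diameter 56 mm, height 26 mm, flat top and underside so that tins stack; weighs 0.1 to 0.52 kg, any two tins differ by at least 0.1 kg, and all look alike. Origin: centre of its underside, z up through the lid. May be absent.
- hex_key_3: black hex key, 93 mm, lying on the bench; bystander. Origin: middle of its underside.
- screwdriver_1: yellow-handled screwdriver, 173 mm, lying on the bench; bystander. Origin: middle of its underside.
- marker: white marker pen with black cap, 137 mm, lying on the bench; bystander. Origin: middle of its underside.
Things that resemble listed ones, but are neither listed nor needed, are in the scene too. What is shaped like the tin_q but pink or purple is not meant.

How it is judged:
On the way, in this order (a step that is already met when the one before it is completed fails the run):
1. the sound handle is held under a proof pull of 10 to 21 N (5 to 10.5 mm of give) for 1.5 s (value of joint handle_a between 0.005 and 0.0105 m), for 1.5 s.
2. a tin stands on the cage floor of the carrier with the sound handle (((horizontal distance between tin_p and seat_a below 0.012 m and z of tin_p in the frame of seat_a between -0.006 and 0.008 m and angle between tin_p's own z axis and vertical below 0.15 rad and linear speed of tin_p below 0.03 m/s) or (horizontal distance between tin_q and seat_a below 0.012 m and z of tin_q in the frame of seat_a between -0.006 and 0.008 m and angle between tin_q's own z axis and vertical below 0.15 rad and linear speed of tin_q below 0.03 m/s) or (horizontal distance between tin_r and seat_a below 0.012 m and z of tin_r in the frame of seat_a between -0.006 and 0.008 m and angle between tin_r's own z axis and vertical below 0.15 rad and linear speed of tin_r below 0.03 m/s))), for 0.2 s.
At the end, for the whole second after the job is handed in: All tins stand stacked in the cage of the carrier whose handle held, within 12 mm of its middle, lids up (0.15 rad), at rest, every heavier tin below every lighter one; the failed handle is at least 4 mm out of its bosses, the sound one back down (within 3 mm) (horizontal distance between each of tin_q, tin_p, tin_r and seat_a below 0.012 m and z of tin_q in the frame of seat_a between -0.006 and 0.008 m and angle between each of tin_q, tin_p, tin_r's own z axis and vertical below 0.15 rad and linear speed of each of tin_q, tin_p, tin_r below 0.03 m/s and z of tin_p in the frame of seat_a between -0.006 and 0.034 m and z of tin_r in the frame of seat_a between -0.006 and 0.06 m and z of tin_q in the frame of tin_p below -0.02 m and z of each of tin_q, tin_p in the frame of tin_r below -0.02 m and value of joint handle_b above 0.004 m and value of joint handle_a below 0.003 m); the robot touches nothing.
It fails at once if the sound handle is pulled with more than 25 N (12.5 mm of give) (value of joint handle_a above 0.0125 m).
It fails at once if a tin stands in a cage before the failing handle has been pulled (value of joint handle_b below 0.004 m and (((horizontal distance between tin_p and seat_a below 0.015 m and z of tin_p in the frame of seat_a below 0.03 m) or (horizontal distance between tin_q and seat_a below 0.015 m and z of tin_q in the frame of seat_a below 0.03 m) or (horizontal distance between tin_r and seat_a below 0.015 m and z of tin_r in the frame of seat_a below 0.03 m)) or ((horizontal distance between tin_p and seat_b below 0.015 m and z of tin_p in the frame of seat_b below 0.03 m) or (horizontal distance between tin_q and seat_b below 0.015 m and z of tin_q in the frame of seat_b below 0.03 m) or (horizontal distance between tin_r and seat_b below 0.015 m and z of tin_r in the frame of seat_b below 0.03 m)))).
It fails at once if a bystander tool is moved more than 4 cm (distance of any of hex_key_3, screwdriver_1, marker from where it was at the start of the episode above 0.04 m).
Of tin_p, tin_q, tin_r only 2 to 3 are there at a start; the rules pass over those that are not, and their reading is None.
At some moment in a run one of tin_p, tin_q, tin_r may be knocked a few centimetres aside while the robot is not near it.
It also fails if it takes over 210 s, if anything falls off the work surface, if the arm or the gripper's body presses on something with over 40 N, if the wrist force passes 120 N, or if a joint passes its speed limit or range.

ROBOT

A 6-joint arm with a two-finger parallel gripper is mounted at the origin on a cart in front of the work surface, level with it; the furniture and walls round the work are solid. World frame = base frame: x ahead of the robot, y to its left, z up, the work surface at z = 0. Lengths are in m, angles in rad, forces in N, time in s.
With the tool pointing down it reaches from about 0.375 to 0.975 m from the base axis. Payload 3.8 kg.
Tool frame: the origin (TCP) lies midway between the tips of the shut fingers; the grasp point (between the pads) lies 19 mm behind it; z points along the fingers, y is the direction in which the jaws open and shut (so a half turn about z gives the same grasp; the last joint's range is limited). The gripper opens to 85 mm and grips with 20 to 120 N. Pads are 22 mm wide; open, the fingers measure 114 mm over their backs; the gripper's body (76 mm by 85 mm) begins 54 mm behind the grasp point. The pads swing forward as they close: fully open they stand 13 mm farther back than shut.
Start: joints at [-1.304, 0.264, 1.604, -0, 1.274, -0.037], TCP at [0.202, -0.644, 0.194] pointing down, gripper open.
Joint ranges: [-2.63, 2.63], [-0.94, 2.18], [0.31, 2.57], [-1.31, 4.45], [0, 2.66], [-2.55, 2.55]. Speed limits (rad/s): [2.57, 2.57, 3.14, 3.14, 3.14, 3.14].

INTERFACE

Orientations are given as a rotation vector (axis times angle).
In Python, from workcell import bot gives the robot as it stands.
- The arm moves only by the shell command python3 -m inch 'ROWS' [FORCE]. ROWS is JSON, a list of rows, each an object of numbers: "dx", "dy", "dz": the shift along the tool's x, y, z in m; "ax", "ay", "az": the turn, a rotation vector about the tool's x, y, z in degrees; "fingers": the opening, from -1 (shut) to 1 (fully open). A call has 1 to 20 rows; each row is the pose to reach, as a shift and turn from the pose measured when the call began, along the tool's axes at that moment; what a row does not reach only later rows make up. A row lasts 1/8 s, in which the tool goes at most 62.5 mm and 10.7 degrees, less where a joint would pass 70% of its speed; a pose out of reach is approached as far as the arm can. A call with a gripper value outside its range is refused whole. The fingers move at their own pace and stop on an object; FORCE is the grip in N (left out, the last holds). Time passes only in rows, so rows that repeat a pose let the fingers close. It gives the time, the measured TCP pose, the force and the opening at its end, in the units of the state.
- bot.read_state(): the state, without advancing time (a new reading comes with each control period).
- bot.read_camera(name): name is "side" or "top"; returns (picture, depth): 420x560x3 uint8, blue, green, red; 420x560 float32, m along the optical axis (not along the pixel's ray), 0 where there is no reading.
- bot.get_calibration(name): a dict with "intrinsics" (3x3 intrinsics, pixels), "view" (4x4, takes a point from world to camera coordinates). Camera axes: x right, y down, z forward; pixel columns grow to the right and rows downward; lengths in m; the calibration is good to about 2 mm. A picture is of the moment at which its call begins. get_calibration takes no time and is no camera call.
- bot.finish_job(): hands the job in, once; it reports no verdict.
Trained networks look in the newest picture that a camera, given by its name, has taken for a name from the list of things; names that differ only in an ending like _2 or _b are one class to them, and where a whole thing is asked for, a point or a joint stands for the part that bears it (a point fixed in the world has none). Each returns a list of dicts, best first, with "p" (0 to 1); they miss things now and then, are a little off and sometimes report something else, mostly with a low value. They report only what shows in the picture. A call takes as long as a camera call. They do not tell look-alikes from the thing itself.
- bot.masks_of(camera, thing): "region" (420x560 bool, what is visible of it) and "box" ([left, top, right, bottom] in pixels, round what is visible of it).
The state is a dict: "time": time; "q": joint angles; "joint_vel": joint speeds; "joint_torque": joint torques, N m; "tool_pos": TCP position; "tcp_rot": TCP orientation; "wrist_force": force on the tool from outside, world axes, zero at the start; "torque": the same for the moment, N m; "width": opening from 0.0 (shut) to 1.0 (fully open).
Only numpy, scipy, OpenCV 4.12 (cv2) and the standard library are available. Lean on these libraries where they do the work, as an engineer would, in place of code of your own. Each camera call takes 0.05 s, during which the arm holds its last target. There are 200 camera calls.

## Working session

There is one attempt and no reset: what is moved stays moved. The work goes in short steps, Python scripts to look and compute and a shell command to move; the robot and the scene stay as the last step left them, time stands still between calls to the robot, and variables do not carry over. Pictures are saved under pics/ and viewed, about 12 in all and at most 16, crops included, and the job is handed in when it is done.

```bash
ls; mkdir -p pics
cat > h.py <<'E'
import numpy as np, cv2
from workcell import bot
from scipy.spatial.transform import Rotation as R
def cloud(cam,depth):
    c=bot.get_calibration(cam);K=np.array(c["intrinsics"]);V=np.array(c["view"])
    v,u=np.mgrid[0:depth.shape[0],0:depth.shape[1]]
    P=np.stack([(u-K[0,2])/K[0,0]*depth,(v-K[1,2])/K[1,1]*depth,depth],-1)
    return (P-V[:3,3])@V[:3,:3]
def st():
    s=bot.read_state();print({k:np.round(s[k],4).tolist() for k in ["time","q","tool_pos","tcp_rot","wrist_force","width"]});return s
E
python3 - <<'E'
from h import *
st()
for cam in ["top","side"]:
    im,d=bot.read_camera(cam);cv2.imwrite(f"pics/{cam}0.png",im);np.save(f"{cam}0.npy",d)
    W=cloud(cam,d);print(cam,(d>0).mean())
    for t in ["carrier_a","tin_p","grip_a","hex_key_3","screwdriver_1","marker"]:
        for m in bot.masks_of(cam,t):
            r=m["region"]&(d>0);p=W[r]
            if len(p): print(t,round(m["p"],2),np.round(m["box"]).tolist(),r.sum(),"med",np.round(np.median(p,0),3),"zmax",np.round(np.percentile(p[:,2],95),3))
E
```

```text
pics
{'time': 0.0, 'q': [-1.3039, 0.2648, 1.6054, 0.0, 1.2737, -0.0369], 'tool_pos': [0.2017, -0.6433, 0.1926], 'tcp_rot': [-3.1031, -0.475, 0.0004], 'wrist_force': [0.0841, -0.9052, -0.1327], 'width': 1.0001}
top 0.9957610544217687
carrier_a 0.9 [381.0, 136.0, 436.0, 231.0] 4106 med [ 0.532 -0.218  0.013] zmax 0.068
carrier_a 0.75 [138.0, 124.0, 190.0, 216.0] 3871 med [0.553 0.261 0.012] zmax 0.068
tin_p 0.88 [277.0, 168.0, 305.0, 196.0] 632 med [0.531 0.014 0.025] zmax 0.028
tin_p 0.82 [331.0, 167.0, 356.0, 191.0] 638 med [ 0.535 -0.092  0.025] zmax 0.028
tin_p 0.63 [282.0, 122.0, 312.0, 156.0] 704 med [0.617 0.    0.025] zmax 0.028
tin_p 0.6 [222.0, 148.0, 250.0, 178.0] 651 med [0.563 0.116 0.025] zmax 0.028
grip_a 0.59 [145.0, 130.0, 184.0, 144.0] 295 med [0.606 0.254 0.068] zmax 0.071
grip_a 0.5 [398.0, 145.0, 437.0, 158.0] 297 med [ 0.585 -0.22   0.069] zmax 0.072
screwdriver_1 0.7 [275.0, 168.0, 306.0, 197.0] 627 med [0.531 0.014 0.025] zmax 0.028
screwdriver_1 0.61 [354.0, 256.0, 442.0, 278.0] 704 med [ 0.368 -0.162  0.023] zmax 0.028
marker 0.72 [198.0, 245.0, 259.0, 285.0] 
[... 521 characters left out ...]
88 med [ 0.614 -0.006  0.025] zmax 0.028
tin_p 0.77 [315.0, 255.0, 344.0, 286.0] 698 med [ 0.531 -0.101  0.025] zmax 0.027
tin_p 0.76 [293.0, 223.0, 320.0, 248.0] 610 med [0.528 0.005 0.025] zmax 0.027
tin_p 0.36 [246.0, 143.0, 320.0, 189.0] 1778 med [0.55  0.252 0.014] zmax 0.067
grip_a 0.82 [375.0, 284.0, 401.0, 335.0] 470 med [ 0.583 -0.231  0.066] zmax 0.071
grip_a 0.67 [297.0, 147.0, 311.0, 171.0] 148 med [0.604 0.238 0.054] zmax 0.071
hex_key_3 0.22 [378.0, 281.0, 400.0, 329.0] 423 med [ 0.583 -0.231  0.067] zmax 0.071
screwdriver_1 0.78 [233.0, 297.0, 282.0, 384.0] 891 med [ 0.368 -0.175  0.021] zmax 0.027
marker 0.57 [199.0, 204.0, 241.0, 232.0] 266 med [0.361 0.124 0.014] zmax 0.017
```

Run:
```python
import cv2
a=cv2.imread("pics/top0.png")[90:330,100:480];cv2.imwrite("pics/top0c.png",cv2.resize(a,(760,480),interpolation=cv2.INTER_CUBIC))
```

```text
(no output)
```

View pics/side0.png

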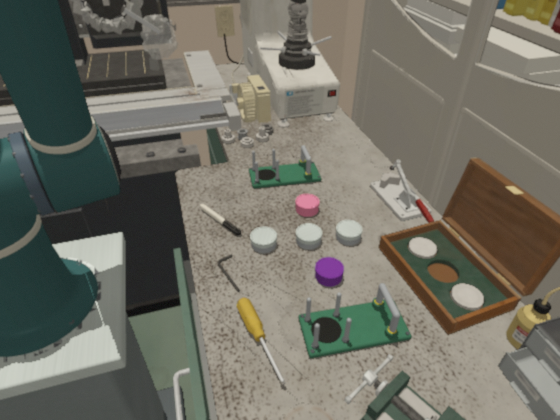

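View pics/top0c.png

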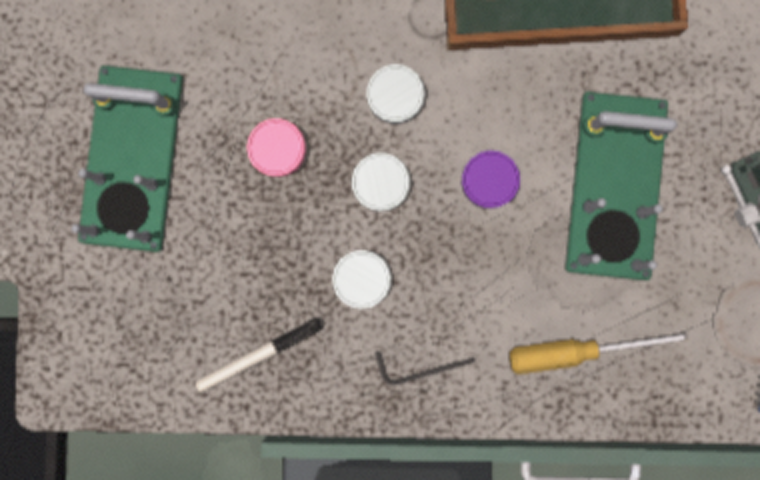

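The top view shows three steel tins with bright lids at full-image px (297,136), (290,181) and (281,229). The look-alikes are pink (238,163), purple (345,180) and the white discs in the wooden box, none of which I want. The carriers are at (165,170) and (408,183), and their handles are at the far (+x) ends. Next I measure precisely.

```bash
cat >> h.py <<'E'
def tins(cams=("top",),zlo=.019,zhi=.035):
    out=[]
    for cam in cams:
        im,d=bot.read_camera(cam);W=cloud(cam,d);hsv=cv2.cvtColor(im,cv2.COLOR_BGR2HSV)
        for m in bot.masks_of(cam,"tin_p"):
            r=m["region"]&(d>0)
            if r.sum()<100 or m["p"]<.3: continue
            p=W[r];zt=np.percentile(p[:,2],90);t=p[(p[:,2]>zt-.006)&(p[:,2]<zt+.006)]
            (c,rad)=cv2.minEnclosingCircle(t[:,:2].astype(np.float32))
            print(cam,round(m["p"],2),"box",np.round(m["box"]).tolist(),"sat",int(np.median(hsv[r][:,1])),"circ",np.round(c,4),round(rad,4),"ztop",round(zt,4))
E
python3 - <<'E'
from h import *
for cam in ["top","side"]:
    im,d=bot.read_camera(cam);W=cloud(cam,d);hsv=cv2.cvtColor(im,cv2.COLOR_BGR2HSV)
    for m in bot.masks_of(cam,"carrier_a"):
        r=m["region"]&(d>0)
        if r.sum()<1000 or m["p"]<.3: continue
        p=W[r]
        t=p[(p[:,2]<.02)&(p[:,2]>.006)][:,:2].astype(np.float32)
        (c,sz,an)=cv2.minAreaRect(t*1000);b=cv2.boxPoints((c,sz,an))
        e=[b[1]-b[0],b[2]-b[1]];e=max(e,key=np.linalg.norm);e=e/np.linalg.norm(e);e*=np.sign(e[0])
        h=p[p[:,2]>.0655]; h=h[(h[:,:2]-np.array(c)/1000)@e>.02]
        (hc,hs,ha)=cv2.minAreaRect((h[:,:2]*1000).astype(np.float32))
        pr=np.array(c)/1000
        print(cam,"plate",np.round(c,1),np.round(sz,1),"yaw",np.degrees(np.arctan2(e[1],e[0])).round(2),"seat",(pr-.05*e).round(4),"grip",(pr+.055*e).round(4),"| bar",np.round(hc,1),np.round(hs,1),round(ha,1),h[:,2].max().round(4))
tins(("top","side"))
s=st();M=R.from_rotvec(s["tcp_rot"]).as_matrix();print(M.round(3))
E
```

```text
top plate [ 531.7 -218.7] [ 84.8 179.4] yaw -5.17 seat [ 0.4819 -0.2141] grip [ 0.5865 -0.2236] | bar [ 586.1 -222.8] [69.2 12.2] 84.4 0.0738
top plate [553.2 262.7] [ 85.2 179.8] yaw -5.78 seat [0.5034 0.2677] grip [0.6079 0.2571] | bar [607.5 255.4] [70.  11.6] 83.4 0.0737
side plate [ 530.4 -218.6] [ 84.7 178.9] yaw -5.4 seat [ 0.4806 -0.2139] grip [ 0.5852 -0.2238] | bar [ 585.2 -225.1] [69.7 11.4] 85.5 0.0723
top 0.92 box [281.0, 126.0, 310.0, 154.0] sat 3 circ [6.179e-01 1.000e-04] 0.0278 ztop 0.0272
top 0.92 box [330.0, 168.0, 357.0, 192.0] sat 137 circ [ 0.5352 -0.0934] 0.028 ztop 0.0276
top 0.9 box [266.0, 217.0, 296.0, 248.0] sat 2 circ [0.4361 0.0306] 0.0279 ztop 0.0273
top 0.76 box [277.0, 168.0, 305.0, 199.0] sat 2 circ [0.5313 0.0132] 0.0278 ztop 0.0274
top 0.69 box [222.0, 148.0, 249.0, 175.0] sat 84 circ [0.5635 0.116 ] 0.0282 ztop 0.0275
side 0.97 box [295.0, 195.0, 320.0, 214.0] sat 95 circ [0.5639 0.1166] 0.0299 ztop 0.0273
side 0.92 box [297.0, 221.0, 321.0, 247.0] sat 13 circ [0.5303 0.0143] 0.0293 ztop 0.027
side 0.77 box [338.0, 216.0, 362.0, 244.0] sat 13 circ [0.6176 0.0007] 0.0288 ztop 0.0272
side 0.66 box [250.0, 227.0, 275.0, 253.0] sat 13 circ [0.4353 0.0316] 0.0306 ztop 0.0271
side 0.6 box [316.0, 253.0, 344.0, 286.0] sat 151 circ [ 0.5345 -0.0929] 0.0287 ztop 0.027
{'time': 1.1, 'q': [-1.3039, 0.2639, 1.604, 0.0, 1.2737, -0.0369], 'tool_pos': [0.2019, -0.6441, 0.194], 'tcp_rot': [3.1054, 0.4753, 0.0], 'wrist_force': [0.0072, -0.4362, -0.3718], 'width': 0.9962}
[[ 0.954  0.299  0.   ]
 [ 0.299 -0.954 -0.   ]
 [ 0.     0.    -1.   ]]
```

```bash
cat >> h.py <<'E'
def go(x,y,z,jaw,s=None):
    """deltas in tool axes to TCP x,y,z, jaws along world angle jaw (deg), tool vertical"""
    s=s or bot.read_state();M=R.from_rotvec(s["tcp_rot"]);p=np.array(s["tool_pos"])
    c=[]
    for k in (0,180):
        a=np.radians(jaw+k);Y=np.array([np.cos(a),np.sin(a),0]);Z=np.array([0,0,-1.]);X=np.cross(Y,Z)
        c.append((M.inv()*R.from_matrix(np.stack([X,Y,Z],1))).as_rotvec(degrees=True))
    print("go d",(M.inv().apply(np.array([x,y,z])-p)*1000).round(1),"mm; turns",c[0].round(1),"or",c[1].round(1),"q6",round(s["q"][5],2))
E
python3 -c "
from h import *
go(.586,-.2232,.16,-5.3)"
```

```text
go d [ 492.4 -286.7   34. ] mm; turns [  0.    0.  -67.3] or [  0.   -0.  112.7] q6 -0.04
```

```bash
P='{"dx":0.4924,"dy":-0.2867,"dz":0.034,"az":-67.3}'; python3 -m inch '[{"dx":0.4924,"dy":-0.2867,"dz":0.034,"az":-67.3,"fingers":0.2},{"dx":0.4924,"dy":-0.2867,"dz":0.034,"az":-67.3,"fingers":0.2},{"dx":0.4924,"dy":-0.2867,"dz":0.034,"az":-67.3,"fingers":0.2},{"dx":0.4924,"dy":-0.2867,"dz":0.034,"az":-67.3,"fingers":0.2},{"dx":0.4924,"dy":-0.2867,"dz":0.034,"az":-67.3,"fingers":0.2},{"dx":0.4924,"dy":-0.2867,"dz":0.034,"az":-67.3,"fingers":0.2},{"dx":0.4924,"dy":-0.2867,"dz":0.034,"az":-67.3,"fingers":0.2},{"dx":0.4924,"dy":-0.2867,"dz":0.034,"az":-67.3,"fingers":0.2},{"dx":0.4924,"dy":-0.2867,"dz":0.034,"az":-67.3,"fingers":0.2},{"dx":0.4924,"dy":-0.2867,"dz":0.034,"az":-67.3,"fingers":0.2},{"dx":0.4924,"dy":-0.2867,"dz":0.034,"az":-67.3,"fingers":0.2},{"dx":0.4924,"dy":-0.2867,"dz":0.034,"az":-67.3,"fingers":0.2}]' 50; python3 -c "
from h import *
st();go(.586,-.2232,.047,-5.3)"
```

```text
{'time': 1.1, 'q': [-1.3039, 0.2639, 1.604, 0.0, 1.2737, -0.0369], 'tool_pos': [0.2019, -0.6441, 0.194], 'tcp_rot': [3.1054, 0.4753, 0.0], 'wrist_force': [0.0072, -0.4362, -0.3718], 'width': 0.9962}
go d [ 492.4 -286.7  147. ] mm; turns [  0.    0.  -67.3] or [  0.   -0.  112.7] q6 -0.04invalid input at $[0]: expected keys dx, dy, dz, ax, ay, az, fingers
```

```bash
python3 -m inch '[{"dx":0.492,"dy":-0.287,"dz":0.034,"ax":0,"ay":0,"az":-67.3,"fingers":0.2},{"dx":0.492,"dy":-0.287,"dz":0.034,"ax":0,"ay":0,"az":-67.3,"fingers":0.2},{"dx":0.492,"dy":-0.287,"dz":0.034,"ax":0,"ay":0,"az":-67.3,"fingers":0.2},{"dx":0.492,"dy":-0.287,"dz":0.034,"ax":0,"ay":0,"az":-67.3,"fingers":0.2},{"dx":0.492,"dy":-0.287,"dz":0.034,"ax":0,"ay":0,"az":-67.3,"fingers":0.2},{"dx":0.492,"dy":-0.287,"dz":0.034,"ax":0,"ay":0,"az":-67.3,"fingers":0.2},{"dx":0.492,"dy":-0.287,"dz":0.034,"ax":0,"ay":0,"az":-67.3,"fingers":0.2},{"dx":0.492,"dy":-0.287,"dz":0.034,"ax":0,"ay":0,"az":-67.3,"fingers":0.2},{"dx":0.492,"dy":-0.287,"dz":0.034,"ax":0,"ay":0,"az":-67.3,"fingers":0.2},{"dx":0.492,"dy":-0.287,"dz":0.034,"ax":0,"ay":0,"az":-67.3,"fingers":0.2},{"dx":0.492,"dy":-0.287,"dz":0.034,"ax":0,"ay":0,"az":-67.3,"fingers":0.2},{"dx":0.492,"dy":-0.287,"dz":0.034,"ax":0,"ay":0,"az":-67.3,"fingers":0.2}]' 50; python3 -c "
from h import *
st();go(.586,-.2232,.047,-5.3)
im,d=bot.read_camera('side');cv2.imwrite('pics/s1.png',cv2.resize(im[220:400,240:480],(720,540)))"
```

```text
time: 2.6
tool_pos: [0.5847, -0.2242, 0.16]
tcp_rot: [2.323, 2.115, -0.001]
wrist_force: [-0.3, -0.4, 1.1]
width: 0.599
{'time': 2.6, 'q': [-0.4057, 0.1957, 1.7507, -0.0006, 1.1955, -0.3118], 'tool_pos': [0.5847, -0.2242, 0.16], 'tcp_rot': [2.323, 2.115, -0.001], 'wrist_force': [-0.3227, -0.3923, 1.0785], 'width': 0.599}
go d [  1.2   1.3 113. ] mm; turns [-0.   0.  -0.1] or [  0.    0.  179.9] q6 -0.31
```

View pics/s1.png

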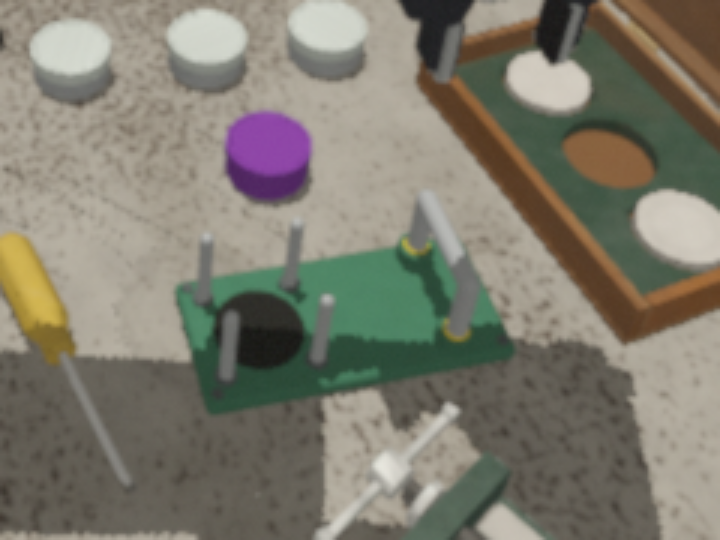

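The side view shows the fingers straddling the space above the right carrier's bar (crop ~(440,240)), with the jaws opening along the carrier's x. I go down, grip and read the force baseline.

```bash
python3 -m inch '[{"dx":0.001,"dy":0.001,"dz":0.03,"ax":0,"ay":0,"az":0,"fingers":0.2},{"dx":0.001,"dy":0.001,"dz":0.06,"ax":0,"ay":0,"az":0,"fingers":0.2},{"dx":0.001,"dy":0.001,"dz":0.09,"ax":0,"ay":0,"az":0,"fingers":0.2},{"dx":0.001,"dy":0.001,"dz":0.114,"ax":0,"ay":0,"az":0,"fingers":0.2},{"dx":0.001,"dy":0.001,"dz":0.114,"ax":0,"ay":0,"az":0,"fingers":0.2},{"dx":0.001,"dy":0.001,"dz":0.114,"ax":0,"ay":0,"az":0,"fingers":-1},{"dx":0.001,"dy":0.001,"dz":0.114,"ax":0,"ay":0,"az":0,"fingers":-1},{"dx":0.001,"dy":0.001,"dz":0.114,"ax":0,"ay":0,"az":0,"fingers":-1},{"dx":0.001,"dy":0.001,"dz":0.114,"ax":0,"ay":0,"az":0,"fingers":-1},{"dx":0.001,"dy":0.001,"dz":0.114,"ax":0,"ay":0,"az":0,"fingers":-1}]' 80
python3 -m inch '[{"dx":0,"dy":0,"dz":-0.001,"ax":0,"ay":0,"az":0,"fingers":-1},{"dx":0,"dy":0,"dz":-0.002,"ax":0,"ay":0,"az":0,"fingers":-1},{"dx":0,"dy":0,"dz":-0.003,"ax":0,"ay":0,"az":0,"fingers":-1},{"dx":0,"dy":0,"dz":-0.003,"ax":0,"ay":0,"az":0,"fingers":-1}]'
```

```text
time: 3.9
tool_pos: [0.5858, -0.2235, 0.0464]
tcp_rot: [2.323, 2.114, -0.0]
wrist_force: [-0.2, -0.3, 0.3]
width: 0.004
time: 4.4
tool_pos: [0.5859, -0.2236, 0.0495]
tcp_rot: [2.323, 2.114, -0.0]
wrist_force: [0.1, -0.1, 0.4]
width: 0.005
```

The width reads ~0, so nothing is between the pads. I take a look.

```bash
python3 -c "
from h import *
im,d=bot.read_camera('side');im2,d2=bot.read_camera('top')
a=cv2.resize(im[230:380,290:460],(400,353));b=cv2.resize(im2[100:250,340:480],(380,407))
o=np.zeros((407,780,3),np.uint8);o[:353,:400]=a;o[:,400:]=b;cv2.imwrite('pics/s2.png',o)"
```

```text
(no output)
```

View pics/s2.png

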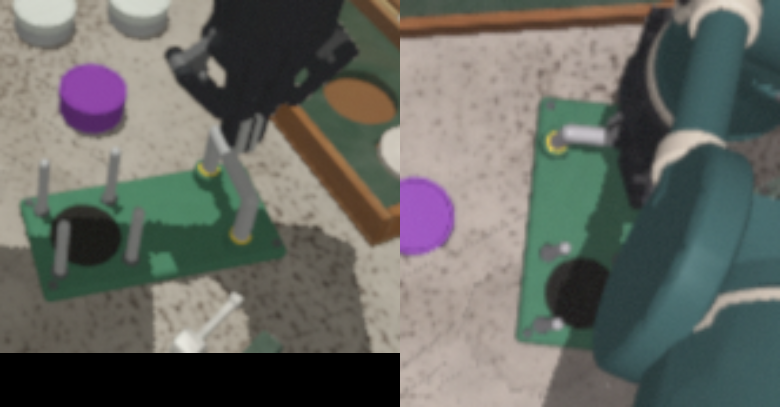

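```bash
python3 -c "
from h import *
s=st()
for cam in ['side','top']:
    c=bot.get_calibration(cam);K=np.array(c['intrinsics']);V=np.array(c['view'])
    print(cam,'cam pos',(-V[:3,:3].T@V[:3,3]).round(3))
    for n,p in dict(tcp=s['tool_pos'],bar=[.586,-.2236,.064],barend1=[.589,-.194,.064],barend2=[.583,-.253,.064]).items():
        q=V[:3,:3]@np.array(p)+V[:3,3];u=K@q/q[2];print(n,u[:2].round(1))
im,d=bot.read_camera('side');W=cloud('side',d)
np.set_printoptions(suppress=True)
for v in range(262,302,4): print(v,[tuple(W[v,u].round(3)) for u in range(376,404,4)])
"
```

```text
{'time': 4.5, 'q': [-0.404, 0.2985, 1.8425, -0.0005, 1.0003, -0.3096], 'tool_pos': [0.5858, -0.2235, 0.0494], 'tcp_rot': [2.3231, 2.1142, -0.0004], 'wrist_force': [-0.1599, -0.1472, -0.5542], 'width': 0.0007}
side cam pos [ 0.293 -0.583  0.602]
tcp [386.7 305.5]
bar [388.3 300. ]
barend1 [381.6 286.4]
barend2 [395.4 314.4]
top cam pos [0.443 0.007 0.95 ]
tcp [415.6 151.4]
bar [417.7 150.1]
barend1 [401.7 148.3]
barend2 [433.7 151.9]
262 [(np.float64(0.541), np.float64(-0.231), np.float64(0.175)), (np.float64(0.651), np.float64(-0.088), np.float64(-0.0)), (np.float64(0.659), np.float64(-0.091), np.float64(0.0)), (np.float64(0.563), np.float64(-0.23), np.float64(0.168)), (np.float64(0.569), np.float64(-0.231), np.float64(0.167)), (np.float64(0.57), np.float64(-0.239), np.float64(0.175)), (np.float64(0.577), np.float64(-0.239), np.float64(0.172))]
266 [(np.float64(0.543), np.float64(-0.23), np.float64(0.166)), (np.float64(0.562), np.float64(-0.214), np.float64(0.144)), (np.float64(0.569), np.float64(-0.215), np.float64(0.142)), (np.float64(0.576), np.float64(-0.214), np.float64(0.139)),
[... 2862 characters left out ...]
float64(-0.212), np.float64(0.067)), (np.float64(0.588), np.float64(-0.217), np.float64(0.071)), (np.float64(0.583), np.float64(-0.233), np.float64(0.091)), (np.float64(0.641), np.float64(-0.173), np.float64(0.001)), (np.float64(0.648), np.float64(-0.175), np.float64(0.001))]
298 [(np.float64(0.584), np.float64(-0.193), np.float64(0.034)), (np.float64(0.588), np.float64(-0.199), np.float64(0.039)), (np.float64(0.581), np.float64(-0.218), np.float64(0.065)), (np.float64(0.584), np.float64(-0.224), np.float64(0.07)), (np.float64(0.629), np.float64(-0.18), np.float64(0.002)), (np.float64(0.636), np.float64(-0.182), np.float64(0.001)), (np.float64(0.645), np.float64(-0.182), np.float64(-0.001))]
```

```bash
cat >> h.py <<'E'
def tip():
    s=bot.read_state();t=np.array(s["tool_pos"])
    for cam in ("side","top"):
        im,d=bot.read_camera(cam);W=cloud(cam,d);g=im.max(-1).astype(int)-im.min(-1)
        k=(np.abs(W[...,0]-t[0])<.06)&(np.abs(W[...,1]-t[1])<.04)&(W[...,2]>.076)&(W[...,2]<t[2]+.2)&(d>0)
        if k.sum()<10: print(cam,"none");continue
        p=W[k];zs=np.sort(p[:,2]);print(cam,k.sum(),"zmin",zs[:5].round(3))
        for lo in np.arange(zs[0],zs[0]+.12,.01):
            q=p[(p[:,2]>=lo)&(p[:,2]<lo+.01)]
            if len(q)>2: print(round(lo,3),len(q),"x",q[:,0].min().round(3),q[:,0].max().round(3),"y",q[:,1].min().round(3),q[:,1].max().round(3))
    print("tcp",t.round(4))
E
python3 -m inch '[{"dx":0,"dy":0,"dz":-0.03,"ax":0,"ay":0,"az":0,"fingers":-1},{"dx":0,"dy":0,"dz":-0.07,"ax":0,"ay":0,"az":0,"fingers":-1},{"dx":0,"dy":0,"dz":-0.07,"ax":0,"ay":0,"az":0,"fingers":-1}]'
python3 -c "
from h import *
tip()"
```

```text
time: 4.92
tool_pos: [0.589, -0.2249, 0.1239]
tcp_rot: [2.318, 2.109, 0.005]
wrist_force: [-0.0, -0.6, 0.6]
width: -0.001
side 4259 zmin [0.162 0.163 0.164 0.164 0.164]
0.162 57 x 0.575 0.6 y -0.236 -0.219
0.172 98 x 0.574 0.602 y -0.236 -0.216
0.182 102 x 0.574 0.601 y -0.236 -0.217
0.192 82 x 0.572 0.601 y -0.237 -0.225
0.202 150 x 0.556 0.62 y -0.24 -0.212
0.212 313 x 0.547 0.629 y -0.241 -0.211
0.222 268 x 0.54 0.638 y -0.243 -0.205
0.232 326 x 0.531 0.642 y -0.243 -0.223
0.242 406 x 0.529 0.649 y -0.243 -0.206
0.252 505 x 0.529 0.649 y -0.246 -0.206
0.262 413 x 0.541 0.632 y -0.245 -0.213
0.272 170 x 0.546 0.626 y -0.239 -0.211
top 1036 zmin [0.161 0.162 0.165 0.165 0.165]
0.161 17 x 0.576 0.6 y -0.218 -0.213
0.171 31 x 0.574 0.601 y -0.221 -0.213
0.181 22 x 0.575 0.595 y -0.219 -0.213
0.191 13 x 0.575 0.601 y -0.216 -0.212
0.201 36 x 0.555 0.598 y -0.22 -0.209
0.211 78 x 0.547 0.574 y -0.225 -0.208
0.221 58 x 0.543 0.636 y -0.221 -0.206
0.231 68 x 0.533 0.643 y -0.219 -0.206
0.241 140 x 0.529 0.648 y -0.237 -0.205
0.251 138 x 0.53 0.647 y -0.234 -0.203
0.261 31 x 0.543 0.56 y -0.218 -0.21
0.271 27 x 0.547 0.557 y -0.215 -0.21
tcp [ 0.589  -0.2249  0.1239]
```

Both cameras put the shut fingertips at z≈0.162 while the state says 0.124. The reported TCP z is therefore about 38 mm too low, with x and y in agreement. I use true tip z = reported + 0.038 and go down in stages, checking force.

```bash
python3 -c "
from h import *
go(.586,-.2236,.020,-5.3)"
python3 -m inch '[{"dx":0,"dy":0,"dz":0,"ax":0,"ay":0,"az":0,"fingers":0.2},{"dx":0,"dy":0,"dz":0,"ax":0,"ay":0,"az":0,"fingers":0.2},{"dx":0,"dy":0,"dz":0,"ax":0,"ay":0,"az":0,"fingers":0.2},{"dx":0,"dy":0,"dz":0,"ax":0,"ay":0,"az":0,"fingers":0.2}]'
python3 -c "
from h import *
go(.586,-.2236,.018,-5.3)"
```

```text
go d [ 0.1 -0.2 99.8] mm; turns [ 0.1  0.  -0.1] or [ 1.000e-01 -1.000e-01  1.799e+02] q6 -0.31
time: 5.52
tool_pos: [0.5859, -0.2235, 0.1194]
tcp_rot: [2.323, 2.114, -0.0]
wrist_force: [-0.7, -0.9, -0.3]
width: 0.603
go d [0.000e+00 1.000e-01 1.014e+02] mm; turns [ 0.   0.  -0.1] or [ 1.000e-01 -0.000e+00  1.799e+02] q6 -0.31
```

```bash
python3 -m inch '[{"dx":0,"dy":0,"dz":0.03,"ax":0,"ay":0,"az":0,"fingers":0.2},{"dx":0,"dy":0,"dz":0.06,"ax":0,"ay":0,"az":0,"fingers":0.2},{"dx":0,"dy":0,"dz":0.085,"ax":0,"ay":0,"az":0,"fingers":0.2},{"dx":0,"dy":0,"dz":0.1,"ax":0,"ay":0,"az":0,"fingers":0.2},{"dx":0,"dy":0,"dz":0.108,"ax":0,"ay":0,"az":0,"fingers":0.2},{"dx":0,"dy":0,"dz":0.112,"ax":0,"ay":0,"az":0,"fingers":0.2},{"dx":0,"dy":0,"dz":0.112,"ax":0,"ay":0,"az":0,"fingers":0.2},{"dx":0,"dy":0,"dz":0.112,"ax":0,"ay":0,"az":0,"fingers":0.2}]'
python3 -m inch '[{"dx":0,"dy":0,"dz":0,"ax":0,"ay":0,"az":0,"fingers":-1},{"dx":0,"dy":0,"dz":0,"ax":0,"ay":0,"az":0,"fingers":-1},{"dx":0,"dy":0,"dz":0,"ax":0,"ay":0,"az":0,"fingers":-1},{"dx":0,"dy":0,"dz":0,"ax":0,"ay":0,"az":0,"fingers":-1},{"dx":0,"dy":0,"dz":0,"ax":0,"ay":0,"az":0,"fingers":-1},{"dx":0,"dy":0,"dz":0,"ax":0,"ay":0,"az":0,"fingers":-1}]' 80
```

```text
time: 6.52
tool_pos: [0.5867, -0.2239, 0.0083]
tcp_rot: [2.322, 2.113, 0.001]
wrist_force: [-0.4, 1.1, 0.2]
width: 0.599
time: 7.28
tool_pos: [0.5862, -0.224, 0.0088]
tcp_rot: [2.322, 2.114, -0.0]
wrist_force: [-3.6, 0.2, 5.7]
width: 0.116
```

```bash
python3 -m inch '[{"dx":0,"dy":0,"dz":-0.001,"ax":0,"ay":0,"az":0,"fingers":-1},{"dx":0,"dy":0,"dz":-0.002,"ax":0,"ay":0,"az":0,"fingers":-1},{"dx":0,"dy":0,"dz":-0.002,"ax":0,"ay":0,"az":0,"fingers":-1}]'
python3 -m inch '[{"dx":0,"dy":0,"dz":-0.001,"ax":0,"ay":0,"az":0,"fingers":-1},{"dx":0,"dy":0,"dz":-0.002,"ax":0,"ay":0,"az":0,"fingers":-1},{"dx":0,"dy":0,"dz":-0.002,"ax":0,"ay":0,"az":0,"fingers":-1}]'
```

```text
time: 7.65
tool_pos: [0.586, -0.2239, 0.01]
tcp_rot: [2.322, 2.114, -0.0]
wrist_force: [1.6, -1.3, -5.8]
width: 0.111
time: 8.02
tool_pos: [0.586, -0.2239, 0.012]
tcp_rot: [2.322, 2.114, -0.0]
wrist_force: [1.4, -2.9, -6.9]
width: 0.106
```

```bash
python3 -m inch '[{"dx":0,"dy":0,"dz":-0.001,"ax":0,"ay":0,"az":0,"fingers":-1},{"dx":0,"dy":0,"dz":-0.002,"ax":0,"ay":0,"az":0,"fingers":-1},{"dx":0,"dy":0,"dz":-0.002,"ax":0,"ay":0,"az":0,"fingers":-1}]'
python3 -m inch '[{"dx":0,"dy":0,"dz":-0.001,"ax":0,"ay":0,"az":0,"fingers":-1},{"dx":0,"dy":0,"dz":-0.002,"ax":0,"ay":0,"az":0,"fingers":-1},{"dx":0,"dy":0,"dz":-0.002,"ax":0,"ay":0,"az":0,"fingers":-1}]'
```

```text
time: 8.4
tool_pos: [0.586, -0.2239, 0.0143]
tcp_rot: [2.322, 2.114, -0.0]
wrist_force: [1.6, -1.3, -5.9]
width: 0.108
time: 8.78
tool_pos: [0.586, -0.2239, 0.0165]
tcp_rot: [2.322, 2.114, -0.0]
wrist_force: [1.1, -1.5, -6.4]
width: 0.111
```

The force stays flat at ~6 N over 6 mm of rise, so the right carrier's bond has failed. I raise it a little more, release, go clear and check by camera.

```bash
python3 -m inch '[{"dx":0,"dy":0,"dz":-0.0015,"ax":0,"ay":0,"az":0,"fingers":-1},{"dx":0,"dy":0,"dz":-0.003,"ax":0,"ay":0,"az":0,"fingers":-1},{"dx":0,"dy":0,"dz":-0.003,"ax":0,"ay":0,"az":0,"fingers":-1},{"dx":0,"dy":0,"dz":-0.003,"ax":0,"ay":0,"az":0,"fingers":0.2},{"dx":0,"dy":0,"dz":-0.003,"ax":0,"ay":0,"az":0,"fingers":0.2},{"dx":0,"dy":0,"dz":-0.003,"ax":0,"ay":0,"az":0,"fingers":0.2},{"dx":0,"dy":0,"dz":-0.003,"ax":0,"ay":0,"az":0,"fingers":0.2},{"dx":0,"dy":0,"dz":-0.04,"ax":0,"ay":0,"az":0,"fingers":0.2},{"dx":0,"dy":0,"dz":-0.09,"ax":0,"ay":0,"az":0,"fingers":0.2},{"dx":0,"dy":0,"dz":-0.12,"ax":0,"ay":0,"az":0,"fingers":0.2},{"dx":0,"dy":0,"dz":-0.12,"ax":0,"ay":0,"az":0,"fingers":0.2}]'
python3 -c "
from h import *
im,d=bot.read_camera('side');W=cloud('side',d);cv2.imwrite('pics/x.png',im)
k=(np.abs(W[...,0]-.586)<.012)&(np.abs(W[...,1]+.2236)<.03)&(W[...,2]<.1);print('bar z top',np.percentile(W[k][:,2],[50,90,98]).round(4))
st();go(.6075,.2563,.13,-5.7)"
```

```text
time: 10.15
tool_pos: [0.5886, -0.2248, 0.1405]
tcp_rot: [2.317, 2.109, 0.004]
wrist_force: [-0.4, 0.3, 0.4]
width: 0.599
bar z top [0.0289 0.081  0.0823]
{'time': 10.2, 'q': [-0.404, 0.2135, 1.7717, -0.0009, 1.1523, -0.3097], 'tool_pos': [0.5869, -0.2242, 0.1379], 'tcp_rot': [2.3203, 2.1119, 0.0016], 'wrist_force': [-0.38, 0.6999, 0.1434], 'width': 0.6008}
go d [480.3 -24.6   6.9] mm; turns [0.2 0.1 0.3] or [  -0.2    0.3 -179.7] q6 -0.31
```

The bar top is now at 0.082 m, about 10 mm up. Now the left carrier.

```bash
python3 -m inch '[{"dx":0.06,"dy":-0.004,"dz":0.002,"ax":0,"ay":0,"az":0.2,"fingers":0.2},{"dx":0.12,"dy":-0.008,"dz":0.004,"ax":0,"ay":0,"az":0.2,"fingers":0.2},{"dx":0.18,"dy":-0.012,"dz":0.006,"ax":0,"ay":0,"az":0.2,"fingers":0.2},{"dx":0.24,"dy":-0.013,"dz":0.007,"ax":0,"ay":0,"az":0.2,"fingers":0.2},{"dx":0.3,"dy":-0.016,"dz":0.007,"ax":0,"ay":0,"az":0.2,"fingers":0.2},{"dx":0.36,"dy":-0.02,"dz":0.007,"ax":0,"ay":0,"az":0.2,"fingers":0.2},{"dx":0.42,"dy":-0.022,"dz":0.007,"ax":0,"ay":0,"az":0.2,"fingers":0.2},{"dx":0.48,"dy":-0.0246,"dz":0.007,"ax":0,"ay":0,"az":0.2,"fingers":0.2},{"dx":0.48,"dy":-0.0246,"dz":0.007,"ax":0,"ay":0,"az":0.2,"fingers":0.2},{"dx":0.48,"dy":-0.0246,"dz":0.007,"ax":0,"ay":0,"az":0.2,"fingers":0.2},{"dx":0.48,"dy":-0.0246,"dz":0.007,"ax":0,"ay":0,"az":0.2,"fingers":0.2}]'
python3 -c "
from h import *
st();go(.6075,.2563,.0085,-5.7)"
```

```text
time: 11.58
tool_pos: [0.6069, 0.2542, 0.1287]
tcp_rot: [2.326, 2.106, -0.002]
wrist_force: [0.0, 0.1, 0.9]
width: 0.601
{'time': 11.575, 'q': [0.361, 0.2776, 1.71, -0.0042, 1.1537, 0.4617], 'tool_pos': [0.6069, 0.2542, 0.1287], 'tcp_rot': [2.3259, 2.1063, -0.0018], 'wrist_force': [0.0055, 0.1087, 0.8984], 'width': 0.6007}
go d [2.500e+00 1.000e-01 1.202e+02] mm; turns [0.1 0.2 0. ] or [  -0.3    0.2 -180. ] q6 0.46
```

```bash
python3 -m inch '[{"dx":0.002,"dy":0,"dz":0.03,"ax":0,"ay":0,"az":0,"fingers":0.2},{"dx":0.002,"dy":0,"dz":0.06,"ax":0,"ay":0,"az":0,"fingers":0.2},{"dx":0.002,"dy":0,"dz":0.085,"ax":0,"ay":0,"az":0,"fingers":0.2},{"dx":0.002,"dy":0,"dz":0.105,"ax":0,"ay":0,"az":0,"fingers":0.2},{"dx":0.002,"dy":0,"dz":0.115,"ax":0,"ay":0,"az":0,"fingers":0.2},{"dx":0.002,"dy":0,"dz":0.12,"ax":0,"ay":0,"az":0,"fingers":0.2},{"dx":0.002,"dy":0,"dz":0.12,"ax":0,"ay":0,"az":0,"fingers":0.2}]'
python3 -m inch '[{"dx":0,"dy":0,"dz":0,"ax":0,"ay":0,"az":0,"fingers":-1},{"dx":0,"dy":0,"dz":0,"ax":0,"ay":0,"az":0,"fingers":-1},{"dx":0,"dy":0,"dz":0,"ax":0,"ay":0,"az":0,"fingers":-1},{"dx":0,"dy":0,"dz":0,"ax":0,"ay":0,"az":0,"fingers":-1},{"dx":0,"dy":0,"dz":0,"ax":0,"ay":0,"az":0,"fingers":-1},{"dx":0,"dy":0,"dz":0,"ax":0,"ay":0,"az":0,"fingers":-1}]' 80
python3 -m inch '[{"dx":0,"dy":0,"dz":-0.001,"ax":0,"ay":0,"az":0,"fingers":-1},{"dx":0,"dy":0,"dz":-0.002,"ax":0,"ay":0,"az":0,"fingers":-1},{"dx":0,"dy":0,"dz":-0.003,"ax":0,"ay":0,"az":0,"fingers":-1},{"dx":0,"dy":0,"dz":-0.003,"ax":0,"ay":0,"az":0,"fingers":-1}]'
```

```text
time: 12.45
tool_pos: [0.6077, 0.2558, 0.0091]
tcp_rot: [2.326, 2.106, -0.001]
wrist_force: [0.7, -0.2, 0.3]
width: 0.606
time: 13.2
tool_pos: [0.6074, 0.2563, 0.0103]
tcp_rot: [2.326, 2.106, -0.001]
wrist_force: [-3.4, 0.8, 5.7]
width: 0.106
time: 13.7
tool_pos: [0.6073, 0.2562, 0.0126]
tcp_rot: [2.326, 2.107, -0.001]
wrist_force: [2.4, 1.1, -5.4]
width: 0.108
```

```bash
python3 -m inch '[{"dx":0,"dy":0,"dz":-0.001,"ax":0,"ay":0,"az":0,"fingers":-1},{"dx":0,"dy":0,"dz":-0.002,"ax":0,"ay":0,"az":0,"fingers":-1},{"dx":0,"dy":0,"dz":-0.003,"ax":0,"ay":0,"az":0,"fingers":-1},{"dx":0,"dy":0,"dz":-0.003,"ax":0,"ay":0,"az":0,"fingers":-1}]'
```

```text
time: 14.2
tool_pos: [0.6072, 0.2562, 0.0151]
tcp_rot: [2.326, 2.107, -0.001]
wrist_force: [3.5, 2.2, -9.9]
width: 0.112
```

```bash
python3 -m inch '[{"dx":0,"dy":0,"dz":-0.001,"ax":0,"ay":0,"az":0,"fingers":-1},{"dx":0,"dy":0,"dz":-0.002,"ax":0,"ay":0,"az":0,"fingers":-1},{"dx":0,"dy":0,"dz":-0.003,"ax":0,"ay":0,"az":0,"fingers":-1},{"dx":0,"dy":0,"dz":-0.003,"ax":0,"ay":0,"az":0,"fingers":-1}]'
```

```text
time: 14.7
tool_pos: [0.6072, 0.2562, 0.0173]
tcp_rot: [2.326, 2.107, -0.001]
wrist_force: [6.1, 3.2, -14.9]
width: 0.108
```

Force is 14.9 N. I hold 2.25 s at this pose.

```bash
python3 -m inch '[{"dx":0,"dy":0,"dz":-0.0006,"ax":0,"ay":0,"az":0,"fingers":-1},{"dx":0,"dy":0,"dz":-0.0006,"ax":0,"ay":0,"az":0,"fingers":-1},{"dx":0,"dy":0,"dz":-0.0006,"ax":0,"ay":0,"az":0,"fingers":-1},{"dx":0,"dy":0,"dz":-0.0006,"ax":0,"ay":0,"az":0,"fingers":-1},{"dx":0,"dy":0,"dz":-0.0006,"ax":0,"ay":0,"az":0,"fingers":-1},{"dx":0,"dy":0,"dz":-0.0006,"ax":0,"ay":0,"az":0,"fingers":-1},{"dx":0,"dy":0,"dz":-0.0006,"ax":0,"ay":0,"az":0,"fingers":-1},{"dx":0,"dy":0,"dz":-0.0006,"ax":0,"ay":0,"az":0,"fingers":-1},{"dx":0,"dy":0,"dz":-0.0006,"ax":0,"ay":0,"az":0,"fingers":-1}]'
python3 -m inch '[{"dx":0,"dy":0,"dz":-0.0006,"ax":0,"ay":0,"az":0,"fingers":-1},{"dx":0,"dy":0,"dz":-0.0006,"ax":0,"ay":0,"az":0,"fingers":-1},{"dx":0,"dy":0,"dz":-0.0006,"ax":0,"ay":0,"az":0,"fingers":-1},{"dx":0,"dy":0,"dz":-0.0006,"ax":0,"ay":0,"az":0,"fingers":-1},{"dx":0,"dy":0,"dz":-0.0006,"ax":0,"ay":0,"az":0,"fingers":-1},{"dx":0,"dy":0,"dz":-0.0006,"ax":0,"ay":0,"az":0,"fingers":-1},{"dx":0,"dy":0,"dz":-0.0006,"ax":0,"ay":0,"az":0,"fingers":-1},{"dx":0,"dy":0,"dz":-0.0006,"ax":0,"ay":0,"az":0,"fingers":-1},{"dx":0,"dy":0,"dz":-0.0006,"ax":0,"ay":0,"az":0,"fingers":-1}]'
```

```text
time: 15.82
tool_pos: [0.6072, 0.2563, 0.0171]
tcp_rot: [2.326, 2.107, -0.001]
wrist_force: [5.8, 2.7, -14.1]
width: 0.107
time: 16.95
tool_pos: [0.6072, 0.2562, 0.0169]
tcp_rot: [2.327, 2.106, -0.001]
wrist_force: [5.6, 1.7, -13.8]
width: 0.111
```

Proof held ~14 N (about 7 mm) for over 2 s. I lower it, release and rise.

```bash
python3 -m inch '[{"dx":0,"dy":0,"dz":0.001,"ax":0,"ay":0,"az":0,"fingers":-1},{"dx":0,"dy":0,"dz":0.003,"ax":0,"ay":0,"az":0,"fingers":-1},{"dx":0,"dy":0,"dz":0.005,"ax":0,"ay":0,"az":0,"fingers":-1},{"dx":0,"dy":0,"dz":0.0068,"ax":0,"ay":0,"az":0,"fingers":-1},{"dx":0,"dy":0,"dz":0.0068,"ax":0,"ay":0,"az":0,"fingers":-1},{"dx":0,"dy":0,"dz":0.0068,"ax":0,"ay":0,"az":0,"fingers":0.2},{"dx":0,"dy":0,"dz":0.0068,"ax":0,"ay":0,"az":0,"fingers":0.2},{"dx":0,"dy":0,"dz":0.0068,"ax":0,"ay":0,"az":0,"fingers":0.2},{"dx":0,"dy":0,"dz":0.0068,"ax":0,"ay":0,"az":0,"fingers":0.2},{"dx":0,"dy":0,"dz":-0.04,"ax":0,"ay":0,"az":0,"fingers":0.2},{"dx":0,"dy":0,"dz":-0.08,"ax":0,"ay":0,"az":0,"fingers":1},{"dx":0,"dy":0,"dz":-0.1,"ax":0,"ay":0,"az":0,"fingers":1},{"dx":0,"dy":0,"dz":-0.1,"ax":0,"ay":0,"az":0,"fingers":1}]'
python3 -c "
from h import *
im,d=bot.read_camera('side');W=cloud('side',d)
k=(np.abs(W[...,0]-.607)<.012)&(np.abs(W[...,1]-.256)<.03)&(W[...,2]<.1);print('bar z top',np.percentile(W[k][:,2],[50,90,98]).round(4))
tins(('top','side'))
st();go(.4355,.031,.09,84.3)"
```

```text
time: 18.58
tool_pos: [0.6083, 0.257, 0.1188]
tcp_rot: [2.325, 2.106, 0.004]
wrist_force: [0.3, 0.9, 0.1]
width: 0.995
bar z top [0.0327 0.0707 0.072 ]
top 0.89 box [269.0, 216.0, 295.0, 247.0] sat 3 circ [0.4363 0.0303] 0.0276 ztop 0.0272
top 0.88 box [329.0, 170.0, 360.0, 193.0] sat 136 circ [ 0.535  -0.0935] 0.0279 ztop 0.0274
top 0.74 box [282.0, 123.0, 310.0, 151.0] sat 2 circ [6.181e-01 1.000e-04] 0.0279 ztop 0.0275
top 0.65 box [268.0, 188.0, 297.0, 218.0] sat 2 circ [0.492  0.0279] 0.0278 ztop 0.0273
top 0.65 box [223.0, 148.0, 251.0, 177.0] sat 64 circ [0.5635 0.1159] 0.0279 ztop 0.027
top 0.31 box [138.0, 123.0, 188.0, 214.0] sat 87 circ [0.5415 0.2589] 0.0751 ztop 0.0387
side 0.96 box [278.0, 222.0, 300.0, 249.0] sat 14 circ [0.4917 0.0292] 0.0296 ztop 0.0269
side 0.78 box [252.0, 223.0, 275.0, 251.0] sat 15 circ [0.4356 0.0313] 0.029 ztop 0.027
side 0.72 box [294.0, 192.0, 318.0, 215.0] sat 94 circ [0.5638 0.1155] 0.03 ztop 0.0272
side 0.72 box [298.0, 281.0, 411.0, 358.0] sat 102 circ [ 0.5211 -0.2212] 0.0756 ztop 0.0568
side 0.67 box [338.0, 219.0, 362.0, 246.0] sat 12 circ [0.6177 0.    ] 0.0283 ztop 0.0272
side 0.59 box [314.0, 258.0, 342.0, 285.0] sat 150 circ [ 0.534  -0.0935] 0.0285 ztop 0.0269
{'time': 18.825, 'q': [0.3638, 0.291, 1.7209, -0.0035, 1.1335, 0.4645], 'tool_pos': [0.6055, 0.2559, 0.1143], 'tcp_rot': [2.3276, 2.1075, -0.0072], 'wrist_force': [0.4494, -0.3555, 0.3264], 'width': 1.0027}
go d [-240.5 -146.8   25.7] mm; turns [ -0.3   0.1 -90. ] or [ 0.1  0.3 90. ] q6 0.46
```

The handle is back down (top 0.072, as at the start). The middle tin was knocked and is now at (0.492,0.028), touching the near tin at (0.436,0.030). With the jaws along ~y both stay graspable. I go above the near tin first.

```bash
python3 -m inch '[{"dx":-0.24,"dy":-0.147,"dz":0.026,"ax":0,"ay":0,"az":-90,"fingers":1},{"dx":-0.24,"dy":-0.147,"dz":0.026,"ax":0,"ay":0,"az":-90,"fingers":1},{"dx":-0.24,"dy":-0.147,"dz":0.026,"ax":0,"ay":0,"az":-90,"fingers":1},{"dx":-0.24,"dy":-0.147,"dz":0.026,"ax":0,"ay":0,"az":-90,"fingers":1},{"dx":-0.24,"dy":-0.147,"dz":0.026,"ax":0,"ay":0,"az":-90,"fingers":1},{"dx":-0.24,"dy":-0.147,"dz":0.026,"ax":0,"ay":0,"az":-90,"fingers":1},{"dx":-0.24,"dy":-0.147,"dz":0.026,"ax":0,"ay":0,"az":-90,"fingers":1},{"dx":-0.24,"dy":-0.147,"dz":0.026,"ax":0,"ay":0,"az":-90,"fingers":1},{"dx":-0.24,"dy":-0.147,"dz":0.026,"ax":0,"ay":0,"az":-90,"fingers":1},{"dx":-0.24,"dy":-0.147,"dz":0.026,"ax":0,"ay":0,"az":-90,"fingers":1},{"dx":-0.24,"dy":-0.147,"dz":0.026,"ax":0,"ay":0,"az":-90,"fingers":1},{"dx":-0.24,"dy":-0.147,"dz":0.026,"ax":0,"ay":0,"az":-90,"fingers":1}]'
python3 -c "
from h import *
st();tip();go(.436,.0307,-.036,84.3)"
```

```text
time: 20.32
tool_pos: [0.4351, 0.0316, 0.0894]
tcp_rot: [-0.157, -3.135, 0.007]
wrist_force: [-0.1, -0.3, -0.6]
width: 1.002
{'time': 20.325, 'q': [0.019, -0.1005, 2.2001, -0.0049, 1.045, -1.4496], 'tool_pos': [0.4351, 0.0316, 0.0894], 'tcp_rot': [-0.1565, -3.135, 0.0069], 'wrist_force': [-0.1068, -0.344, -0.6189], 'width': 1.0016}
side 1114 zmin [0.155 0.194 0.197 0.198 0.2  ]
0.195 13 x 0.415 0.423 y -0.008 0.067
0.205 37 x 0.415 0.424 y -0.008 0.066
0.215 43 x 0.414 0.455 y 0.0 0.048
0.225 112 x 0.414 0.455 y -0.008 0.054
0.235 72 x 0.416 0.453 y -0.008 0.021
0.245 70 x 0.403 0.443 y -0.006 0.021
0.255 192 x 0.398 0.469 y -0.007 0.037
0.265 231 x 0.398 0.469 y -0.007 0.034
top none
tcp [0.4351 0.0316 0.0894]
go d [ -1.   -0.2 125.6] mm; turns [-0.3 -0.1 -0. ] or [ -0.2   0.4 180. ] q6 -1.45
```

```bash
python3 -m inch '[{"dx":-0.001,"dy":0,"dz":0.04,"ax":0,"ay":0,"az":0,"fingers":1},{"dx":-0.001,"dy":0,"dz":0.08,"ax":0,"ay":0,"az":0,"fingers":1},{"dx":-0.001,"dy":0,"dz":0.105,"ax":0,"ay":0,"az":0,"fingers":1},{"dx":-0.001,"dy":0,"dz":0.118,"ax":0,"ay":0,"az":0,"fingers":1},{"dx":-0.001,"dy":0,"dz":0.125,"ax":0,"ay":0,"az":0,"fingers":1},{"dx":-0.001,"dy":0,"dz":0.125,"ax":0,"ay":0,"az":0,"fingers":1},{"dx":-0.001,"dy":0,"dz":0.125,"ax":0,"ay":0,"az":0,"fingers":1}]' 40
python3 -m inch '[{"dx":0,"dy":0,"dz":0,"ax":0,"ay":0,"az":0,"fingers":-1},{"dx":0,"dy":0,"dz":0,"ax":0,"ay":0,"az":0,"fingers":-1},{"dx":0,"dy":0,"dz":0,"ax":0,"ay":0,"az":0,"fingers":-1},{"dx":0,"dy":0,"dz":0,"ax":0,"ay":0,"az":0,"fingers":-1}]'
```

```text
time: 21.3
tool_pos: [0.4371, 0.031, -0.0345]
tcp_rot: [-0.156, -3.137, 0.007]
wrist_force: [0.1, 0.0, -0.4]
width: 0.997
time: 21.8
tool_pos: [0.438, 0.0309, -0.0334]
tcp_rot: [0.156, 3.137, -0.007]
wrist_force: [-1.8, -0.3, 6.7]
width: 0.641
```

```bash
python3 -m inch '[{"dx":0,"dy":0,"dz":-0.02,"ax":0,"ay":0,"az":0,"fingers":-1},{"dx":0,"dy":0,"dz":-0.05,"ax":0,"ay":0,"az":0,"fingers":-1},{"dx":0,"dy":0,"dz":-0.05,"ax":0,"ay":0,"az":0,"fingers":-1},{"dx":0,"dy":0,"dz":-0.05,"ax":0,"ay":0,"az":0,"fingers":-1},{"dx":0,"dy":0,"dz":-0.05,"ax":0,"ay":0,"az":0,"fingers":-1},{"dx":0,"dy":0,"dz":-0.05,"ax":0,"ay":0,"az":0,"fingers":-1}]'
cat >> h.py <<'E'
def weigh(n=8):
    f=[]
    for i in range(n):
        im=bot.read_camera("side");f.append(bot.read_state()["wrist_force"])
    f=np.array(f);print("F mean",f.mean(0).round(2),"sd",f.std(0).round(2),"width",round(bot.read_state()["width"],3));return im
E
python3 -c "
from h import *
im,_=weigh();cv2.imwrite('pics/w1.png',cv2.resize(im[160:330,200:420],(660,510)))"
```

```text
time: 22.55
tool_pos: [0.4369, 0.0311, 0.0156]
tcp_rot: [-0.156, -3.137, 0.007]
wrist_force: [0.7, 0.4, -1.7]
width: 0.639
F mean [ 0.12 -0.13 -1.23] sd [0.37 0.49 0.44] width 0.64
```

View pics/w1.png

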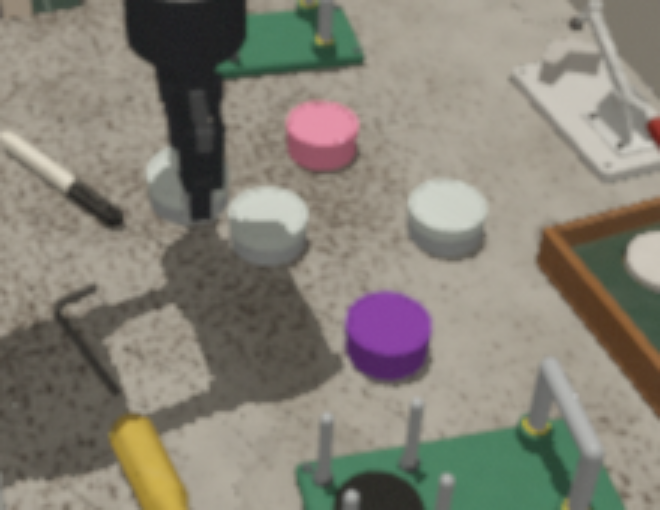

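The tin is held clear of the bench and hefts ~1.2 N (≈0.125 kg), so probably the lightest. I put it back 10 mm to the left, then heft the middle one.

```bash
python3 -m inch '[{"dx":0,"dy":0.01,"dz":0.02,"ax":0,"ay":0,"az":0,"fingers":-1},{"dx":0,"dy":0.01,"dz":0.04,"ax":0,"ay":0,"az":0,"fingers":-1},{"dx":0,"dy":0.01,"dz":0.049,"ax":0,"ay":0,"az":0,"fingers":-1},{"dx":0,"dy":0.01,"dz":0.05,"ax":0,"ay":0,"az":0,"fingers":-1},{"dx":0,"dy":0.01,"dz":0.05,"ax":0,"ay":0,"az":0,"fingers":1},{"dx":0,"dy":0.01,"dz":0.05,"ax":0,"ay":0,"az":0,"fingers":1},{"dx":0,"dy":0.01,"dz":0.05,"ax":0,"ay":0,"az":0,"fingers":1},{"dx":0,"dy":0.01,"dz":0.05,"ax":0,"ay":0,"az":0,"fingers":1},{"dx":0,"dy":0.01,"dz":0.02,"ax":0,"ay":0,"az":0,"fingers":1},{"dx":0,"dy":0.01,"dz":-0.03,"ax":0,"ay":0,"az":0,"fingers":1},{"dx":-0.028,"dy":0,"dz":-0.03,"ax":0,"ay":0,"az":0,"fingers":1},{"dx":-0.055,"dy":0,"dz":-0.03,"ax":0,"ay":0,"az":0,"fingers":1},{"dx":-0.055,"dy":0,"dz":-0.03,"ax":0,"ay":0,"az":0,"fingers":1},{"dx":-0.055,"dy":0,"dz":-0.03,"ax":0,"ay":0,"az":0,"fingers":1}]'
python3 -c "
from h import *
weigh(6);tins(('top','side'));go(.492,.0285,-.036,84.3)"
```

```text
time: 24.7
tool_pos: [0.4913, 0.0259, 0.0459]
tcp_rot: [-0.156, -3.137, 0.007]
wrist_force: [-0.4, -0.7, -0.9]
width: 0.994
F mean [ 0.18 -0.13  0.11] sd [0.57 0.6  0.45] width 0.998
top 0.84 box [262.0, 219.0, 288.0, 242.0] sat 1 circ [0.4406 0.0417] 0.0276 ztop 0.0273
top 0.81 box [283.0, 123.0, 311.0, 142.0] sat 2 circ [6.185e-01 1.000e-04] 0.0278 ztop 0.0274
top 0.72 box [337.0, 166.0, 359.0, 194.0] sat 134 circ [ 0.535  -0.0938] 0.0278 ztop 0.0274
side 0.87 box [251.0, 223.0, 276.0, 249.0] sat 12 circ [0.4405 0.0415] 0.0281 ztop 0.0269
side 0.86 box [298.0, 194.0, 322.0, 214.0] sat 93 circ [0.5644 0.1139] 0.029 ztop 0.0271
side 0.84 box [276.0, 222.0, 302.0, 246.0] sat 15 circ [0.495  0.0266] 0.0286 ztop 0.0271
side 0.77 box [316.0, 258.0, 344.0, 287.0] sat 152 circ [ 0.5354 -0.093 ] 0.0292 ztop 0.0268
side 0.7 box [336.0, 217.0, 362.0, 244.0] sat 12 circ [6.163e-01 6.000e-04] 0.0298 ztop 0.0273
go d [ 1.   2.9 82.7] mm; turns [-0.2  0.1  0. ] or [-1.0e-01 -4.0e-01 -1.8e+02] q6 -1.46
```

```bash
python3 -m inch '[{"dx":-0.003,"dy":0.001,"dz":0.03,"ax":0,"ay":0,"az":0,"fingers":1},{"dx":-0.003,"dy":0.001,"dz":0.06,"ax":0,"ay":0,"az":0,"fingers":1},{"dx":-0.003,"dy":0.001,"dz":0.077,"ax":0,"ay":0,"az":0,"fingers":1},{"dx":-0.003,"dy":0.001,"dz":0.083,"ax":0,"ay":0,"az":0,"fingers":1},{"dx":-0.003,"dy":0.001,"dz":0.083,"ax":0,"ay":0,"az":0,"fingers":1},{"dx":-0.003,"dy":0.001,"dz":0.083,"ax":0,"ay":0,"az":0,"fingers":-1},{"dx":-0.003,"dy":0.001,"dz":0.083,"ax":0,"ay":0,"az":0,"fingers":-1},{"dx":-0.003,"dy":0.001,"dz":0.083,"ax":0,"ay":0,"az":0,"fingers":-1},{"dx":-0.003,"dy":0.001,"dz":0.083,"ax":0,"ay":0,"az":0,"fingers":-1},{"dx":-0.003,"dy":0.001,"dz":0.06,"ax":0,"ay":0,"az":0,"fingers":-1},{"dx":-0.003,"dy":0.001,"dz":0.033,"ax":0,"ay":0,"az":0,"fingers":-1},{"dx":-0.003,"dy":0.001,"dz":0.033,"ax":0,"ay":0,"az":0,"fingers":-1},{"dx":-0.003,"dy":0.001,"dz":0.033,"ax":0,"ay":0,"az":0,"fingers":-1},{"dx":-0.003,"dy":0.001,"dz":0.033,"ax":0,"ay":0,"az":0,"fingers":-1},{"dx":-0.003,"dy":0.001,"dz":0.033,"ax":0,"ay":0,"az":0,"fingers":-1}]' 50
python3 -c "
from h import *
weigh(8);st()"
```

```text
time: 27.08
tool_pos: [0.4947, 0.0264, 0.0126]
tcp_rot: [-0.156, -3.137, 0.007]
wrist_force: [-0.1, 0.4, -4.3]
width: 0.638
F mean [ 0.04 -0.03 -4.52] sd [0.61 0.46 0.5 ] width 0.64
{'time': 27.475, 'q': [0.0064, 0.1171, 2.1439, -0.0055, 0.8796, -1.4615], 'tool_pos': [0.4958, 0.0264, 0.0137], 'tcp_rot': [0.156, 3.1365, -0.0066], 'wrist_force': [-0.2364, -0.4096, -4.8484], 'width': 0.6396}
```

T2 hefts ~4.6 N (≈0.47 kg). The limit of 0.52 kg and the 0.1 kg spacing make it the heaviest, so it goes first. I move above the left cage.

```bash
python3 -c "
from h import *
go(.5034,.2677,.075,84.2)"
```

```text
go d [ 16.2 240.6 -62.3] mm; turns [-0.2  0.1  0.1] or [-1.000e-01 -4.000e-01 -1.799e+02] q6 -1.46
```

```bash
python3 -m inch '[{"dx":0,"dy":0.01,"dz":-0.04,"ax":0,"ay":0,"az":0,"fingers":-1},{"dx":0.004,"dy":0.05,"dz":-0.062,"ax":0,"ay":0,"az":0,"fingers":-1},{"dx":0.007,"dy":0.1,"dz":-0.062,"ax":0,"ay":0,"az":0,"fingers":-1},{"dx":0.01,"dy":0.15,"dz":-0.062,"ax":0,"ay":0,"az":0,"fingers":-1},{"dx":0.013,"dy":0.195,"dz":-0.062,"ax":0,"ay":0,"az":0,"fingers":-1},{"dx":0.016,"dy":0.225,"dz":-0.062,"ax":0,"ay":0,"az":0,"fingers":-1},{"dx":0.016,"dy":0.24,"dz":-0.062,"ax":0,"ay":0,"az":0,"fingers":-1},{"dx":0.016,"dy":0.24,"dz":-0.062,"ax":0,"ay":0,"az":0,"fingers":-1},{"dx":0.016,"dy":0.24,"dz":-0.062,"ax":0,"ay":0,"az":0,"fingers":-1},{"dx":0.016,"dy":0.24,"dz":-0.062,"ax":0,"ay":0,"az":0,"fingers":-1}]'
python3 -c "
from h import *
s=st()
for cam in ('side','top'):
    im,d=bot.read_camera(cam);W=cloud(cam,d)
    cv2.imwrite(f'pics/{cam}3.png',im)
    for m in bot.masks_of(cam,'tin_p'):
        r=m['region']&(d>0);p=W[r]
        if np.median(p[:,2])>.06 and r.sum()>30: print(cam,m['p'],m['box'],'x',np.percentile(p[:,0],[2,98]).round(4),'y',np.percentile(p[:,1],[2,98]).round(4),'z',np.percentile(p[:,2],[2,98]).round(4))
a=cv2.resize(cv2.imread('pics/side3.png')[90:220,210:350],(420,390));b=cv2.resize(cv2.imread('pics/top3.png')[110:240,110:250],(370,390))
cv2.imwrite('pics/c3.png',np.hstack([a,b]));go(.5034,.2677,-.025,84.2)"
```

```text
time: 28.72
tool_pos: [0.5036, 0.2658, 0.0746]
tcp_rot: [0.158, 3.137, -0.007]
wrist_force: [-0.0, -0.4, -3.7]
width: 0.632
{'time': 28.725, 'q': [0.445, 0.1713, 1.9486, -0.0054, 1.0231, -1.0221], 'tool_pos': [0.5036, 0.2658, 0.0746], 'tcp_rot': [0.1583, 3.1366, -0.0073], 'wrist_force': [-0.0383, -0.4308, -3.699], 'width': 0.6323}
side 0.56 [252.2, 127.7, 276.0, 147.5] x [0.4743 0.5234] y [0.2413 0.2886] z [0.111  0.1376]
top 0.6 [135.8, 173.2, 159.1, 207.6] x [0.4754 0.5297] y [0.2349 0.2873] z [0.0125 0.201 ]
top 0.41 [395.2, 144.9, 440.8, 158.9] x [0.5782 0.5929] y [-0.2559 -0.1884] z [0.0312 0.0832]
go d [ 0.6  1.7 99.8] mm; turns [-0.2  0.1  0.1] or [-1.000e-01 -4.000e-01 -1.799e+02] q6 -1.02
```

View pics/c3.png

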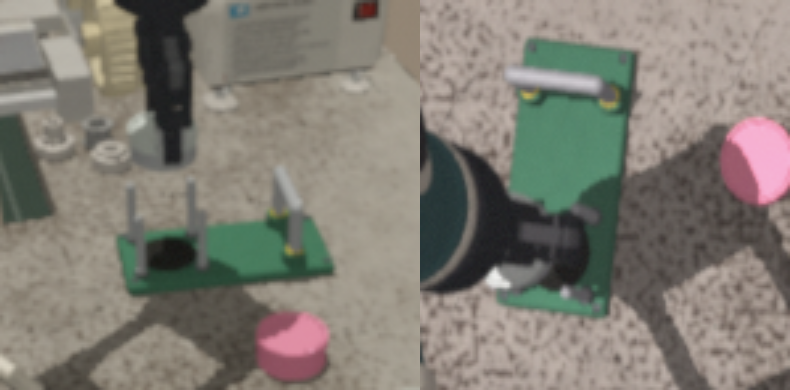

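The held tin is level, its underside at z≈0.111 and its x-centre ~0.502 over the seat (black disc at side crop (165,250)). I go down ~97 mm, the last part slowly.

```bash
python3 -m inch '[{"dx":0.0005,"dy":0.0017,"dz":0.02,"ax":0,"ay":0,"az":0,"fingers":-1},{"dx":0.0005,"dy":0.0017,"dz":0.036,"ax":0,"ay":0,"az":0,"fingers":-1},{"dx":0.0005,"dy":0.0017,"dz":0.05,"ax":0,"ay":0,"az":0,"fingers":-1},{"dx":0.0005,"dy":0.0017,"dz":0.064,"ax":0,"ay":0,"az":0,"fingers":-1},{"dx":0.0005,"dy":0.0017,"dz":0.078,"ax":0,"ay":0,"az":0,"fingers":-1},{"dx":0.0005,"dy":0.0017,"dz":0.09,"ax":0,"ay":0,"az":0,"fingers":-1},{"dx":0.0005,"dy":0.0017,"dz":0.096,"ax":0,"ay":0,"az":0,"fingers":-1},{"dx":0.0005,"dy":0.0017,"dz":0.096,"ax":0,"ay":0,"az":0,"fingers":-1},{"dx":0.0005,"dy":0.0017,"dz":0.096,"ax":0,"ay":0,"az":0,"fingers":-1}]'
```

```text
time: 30.05
tool_pos: [0.5041, 0.268, -0.0207]
tcp_rot: [0.158, 3.135, -0.006]
wrist_force: [0.4, 0.8, -3.4]
width: 0.638
```

```bash
python3 -m inch '[{"dx":0,"dy":0,"dz":0.001,"ax":0,"ay":0,"az":0,"fingers":-1},{"dx":0,"dy":0,"dz":0.002,"ax":0,"ay":0,"az":0,"fingers":-1},{"dx":0,"dy":0,"dz":0.003,"ax":0,"ay":0,"az":0,"fingers":-1},{"dx":0,"dy":0,"dz":0.003,"ax":0,"ay":0,"az":0,"fingers":-1}]'
```

```text
time: 30.55
tool_pos: [0.5043, 0.2682, -0.0228]
tcp_rot: [0.157, 3.135, -0.006]
wrist_force: [-3.3, -1.9, 3.5]
width: 0.635
```

Floor contact: the force changed from −3.4 to +3.5 N. I release, rise and look.

```bash
python3 -m inch '[{"dx":0,"dy":0,"dz":-0.0005,"ax":0,"ay":0,"az":0,"fingers":0.7},{"dx":0,"dy":0,"dz":-0.0005,"ax":0,"ay":0,"az":0,"fingers":0.7},{"dx":0,"dy":0,"dz":-0.0005,"ax":0,"ay":0,"az":0,"fingers":0.7},{"dx":0,"dy":0,"dz":-0.0005,"ax":0,"ay":0,"az":0,"fingers":0.7},{"dx":0,"dy":0,"dz":-0.02,"ax":0,"ay":0,"az":0,"fingers":0.7},{"dx":0,"dy":0,"dz":-0.05,"ax":0,"ay":0,"az":0,"fingers":0.7},{"dx":0,"dy":0,"dz":-0.1,"ax":0,"ay":0,"az":0,"fingers":1},{"dx":0.01,"dy":-0.06,"dz":-0.13,"ax":0,"ay":0,"az":0,"fingers":1},{"dx":0.0,"dy":-0.11,"dz":-0.13,"ax":0,"ay":0,"az":0,"fingers":1},{"dx":0,"dy":-0.11,"dz":-0.13,"ax":0,"ay":0,"az":0,"fingers":1}]'
python3 -c "
from h import *
tins(('top','side'));go(.618,.0,-.036,84.3)"
```

```text
time: 31.8
tool_pos: [0.4939, 0.1565, 0.1099]
tcp_rot: [0.164, 3.132, -0.005]
wrist_force: [0.0, 0.3, -0.2]
width: 1.002
top 0.94 box [262.0, 212.0, 288.0, 245.0] sat 1 circ [0.4384 0.0422] 0.0276 ztop 0.0272
top 0.9 box [280.0, 121.0, 310.0, 152.0] sat 2 circ [ 0.6181 -0.    ] 0.0281 ztop 0.0274
top 0.72 box [328.0, 168.0, 359.0, 190.0] sat 136 circ [ 0.5351 -0.0937] 0.028 ztop 0.0273
top 0.62 box [223.0, 148.0, 250.0, 178.0] sat 69 circ [0.5636 0.1157] 0.028 ztop 0.0273
side 0.9 box [259.0, 158.0, 275.0, 180.0] sat 12 circ [0.4986 0.2652] 0.0343 ztop 0.0395
side 0.8 box [250.0, 222.0, 274.0, 250.0] sat 13 circ [0.4382 0.0431] 0.0289 ztop 0.027
side 0.73 box [317.0, 256.0, 344.0, 285.0] sat 150 circ [ 0.5341 -0.0944] 0.0277 ztop 0.0269
side 0.72 box [335.0, 217.0, 363.0, 247.0] sat 13 circ [6.168e-01 5.000e-04] 0.0291 ztop 0.0272
side 0.63 box [292.0, 195.0, 320.0, 214.0] sat 96 circ [0.5616 0.1158] 0.0283 ztop 0.0272
go d [-139.8 -146.3  144.9] mm; turns [-0.2  0.2 -0. ] or [  0.3   0.3 180. ] q6 -1.2
```

The first tin sits on the cage floor (top at 0.0395 m). Next is the far tin at (0.618, 0.000).

```bash
python3 -m inch '[{"dx":-0.04,"dy":-0.045,"dz":0.01,"ax":0,"ay":0,"az":0,"fingers":1},{"dx":-0.08,"dy":-0.085,"dz":0.02,"ax":0,"ay":0,"az":0,"fingers":1},{"dx":-0.12,"dy":-0.125,"dz":0.04,"ax":0,"ay":0,"az":0,"fingers":1},{"dx":-0.14,"dy":-0.146,"dz":0.06,"ax":0,"ay":0,"az":0,"fingers":1},{"dx":-0.14,"dy":-0.146,"dz":0.08,"ax":0,"ay":0,"az":0,"fingers":1},{"dx":-0.14,"dy":-0.146,"dz":0.08,"ax":0,"ay":0,"az":0,"fingers":1},{"dx":-0.14,"dy":-0.146,"dz":0.08,"ax":0,"ay":0,"az":0,"fingers":1}]'
python3 -c "
from h import *
go(.618,.0002,-.036,84.3)"
```

```text
time: 32.88
tool_pos: [0.6176, 0.002, 0.029]
tcp_rot: [0.154, 3.135, -0.004]
wrist_force: [0.2, -0.3, 0.2]
width: 1.0
go d [-0.4 -1.6 65. ] mm; turns [-0.2  0.2  0.1] or [  -0.2   -0.2 -179.9] q6 -1.51
```

```bash
python3 -m inch '[{"dx":-0.0005,"dy":-0.0015,"dz":0.03,"ax":0,"ay":0,"az":0,"fingers":1},{"dx":-0.0005,"dy":-0.0015,"dz":0.055,"ax":0,"ay":0,"az":0,"fingers":1},{"dx":-0.0005,"dy":-0.0015,"dz":0.065,"ax":0,"ay":0,"az":0,"fingers":1},{"dx":-0.0005,"dy":-0.0015,"dz":0.065,"ax":0,"ay":0,"az":0,"fingers":1},{"dx":-0.0005,"dy":-0.0015,"dz":0.065,"ax":0,"ay":0,"az":0,"fingers":-1},{"dx":-0.0005,"dy":-0.0015,"dz":0.065,"ax":0,"ay":0,"az":0,"fingers":-1},{"dx":-0.0005,"dy":-0.0015,"dz":0.065,"ax":0,"ay":0,"az":0,"fingers":-1},{"dx":-0.0005,"dy":-0.0015,"dz":0.065,"ax":0,"ay":0,"az":0,"fingers":-1},{"dx":-0.0005,"dy":-0.0015,"dz":0.04,"ax":0,"ay":0,"az":0,"fingers":-1},{"dx":-0.0005,"dy":-0.0015,"dz":0.0,"ax":0,"ay":0,"az":0,"fingers":-1},{"dx":-0.0005,"dy":-0.0015,"dz":-0.05,"ax":0,"ay":0,"az":0,"fingers":-1},{"dx":-0.0005,"dy":-0.0015,"dz":-0.06,"ax":0,"ay":0,"az":0,"fingers":-1},{"dx":-0.0005,"dy":-0.0015,"dz":-0.06,"ax":0,"ay":0,"az":0,"fingers":-1},{"dx":-0.0005,"dy":-0.0015,"dz":-0.06,"ax":0,"ay":0,"az":0,"fingers":-1},{"dx":-0.0005,"dy":-0.0015,"dz":-0.06,"ax":0,"ay":0,"az":0,"fingers":-1}]'
python3 -c "
from h import *
weigh(8);st();go(.5034,.2677,.09,84.2)"
```

```text
time: 34.75
tool_pos: [0.6159, 0.0007, 0.0863]
tcp_rot: [-0.154, -3.136, 0.004]
wrist_force: [-0.2, -0.7, -4.2]
width: 0.631
F mean [-0.2  -0.1  -2.55] sd [0.45 0.6  0.42] width 0.632
{'time': 35.15, 'q': [-0.0375, 0.2398, 1.8362, -0.0032, 1.0632, -1.5087], 'tool_pos': [0.6178, 0.0007, 0.0889], 'tcp_rot': [0.1539, 3.1354, -0.0043], 'wrist_force': [0.398, -0.89, -2.4895], 'width': 0.6322}
go d [140.  254.5  -2.1] mm; turns [-0.2  0.1  0.2] or [  -0.2   -0.2 -179.8] q6 -1.51
```

It hefts ~2.6 N (≈0.27 kg), so it is the middle one. Over the cage.

```bash
python3 -m inch '[{"dx":0.026,"dy":0.048,"dz":-0.002,"ax":0,"ay":0,"az":0,"fingers":-1},{"dx":0.053,"dy":0.096,"dz":-0.002,"ax":0,"ay":0,"az":0,"fingers":-1},{"dx":0.08,"dy":0.145,"dz":-0.002,"ax":0,"ay":0,"az":0,"fingers":-1},{"dx":0.105,"dy":0.19,"dz":-0.002,"ax":0,"ay":0,"az":0,"fingers":-1},{"dx":0.125,"dy":0.227,"dz":-0.002,"ax":0,"ay":0,"az":0,"fingers":-1},{"dx":0.14,"dy":0.2545,"dz":-0.002,"ax":0,"ay":0,"az":0.2,"fingers":-1},{"dx":0.14,"dy":0.2545,"dz":-0.002,"ax":0,"ay":0,"az":0.2,"fingers":-1},{"dx":0.14,"dy":0.2545,"dz":-0.002,"ax":0,"ay":0,"az":0.2,"fingers":-1},{"dx":0.14,"dy":0.2545,"dz":-0.002,"ax":0,"ay":0,"az":0.2,"fingers":-1}]'
cat >> h.py <<'E'
def held():
    for cam in ('side','top'):
        im,d=bot.read_camera(cam);W=cloud(cam,d)
        for m in bot.masks_of(cam,'tin_p'):
            r=m['region']&(d>0);p=W[r]
            if r.sum()>30 and np.median(p[:,2])>.06 and abs(np.median(p[:,1])-.267)<.05: print(cam,round(m['p'],2),'x',np.percentile(p[:,0],[2,98]).round(4),'y',np.percentile(p[:,1],[2,98]).round(4),'z',np.percentile(p[:,2],[2,98]).round(4))
E
python3 -c "
from h import *
st();held();go(.5034,.2677,0.004,84.2)"
```

```text
time: 36.28
tool_pos: [0.5038, 0.2668, 0.0899]
tcp_rot: [0.161, 3.135, -0.005]
wrist_force: [0.2, 0.0, -2.6]
width: 0.636
{'time': 36.275, 'q': [0.4459, 0.1545, 1.9368, -0.0045, 1.0494, -1.02], 'tool_pos': [0.5038, 0.2668, 0.0899], 'tcp_rot': [0.1611, 3.1348, -0.0047], 'wrist_force': [0.1622, 0.0002, -2.618], 'width': 0.6361}
side 0.79 x [0.4748 0.535 ] y [0.2389 0.5227] z [0.0015 0.154 ]
top 0.73 x [0.4757 0.5281] y [0.2433 0.273 ] z [0.1286 0.1527]
top 0.61 x [0.5993 0.6266] y [0.2218 0.2895] z [0.0102 0.0717]
go d [ 0.7  0.9 85.9] mm; turns [-0.2  0.2 -0.1] or [  0.2   0.2 179.9] q6 -1.02
```

```bash
python3 -m inch '[{"dx":0.0,"dy":0.001,"dz":0.02,"ax":0,"ay":0,"az":0,"fingers":-1},{"dx":0,"dy":0.001,"dz":0.036,"ax":0,"ay":0,"az":0,"fingers":-1},{"dx":0,"dy":0.001,"dz":0.05,"ax":0,"ay":0,"az":0,"fingers":-1},{"dx":0,"dy":0.001,"dz":0.064,"ax":0,"ay":0,"az":0,"fingers":-1},{"dx":0,"dy":0.001,"dz":0.075,"ax":0,"ay":0,"az":0,"fingers":-1},{"dx":0,"dy":0.001,"dz":0.083,"ax":0,"ay":0,"az":0,"fingers":-1},{"dx":0,"dy":0.001,"dz":0.083,"ax":0,"ay":0,"az":0,"fingers":-1},{"dx":0,"dy":0.001,"dz":0.083,"ax":0,"ay":0,"az":0,"fingers":-1}]'
python3 -m inch '[{"dx":0,"dy":0,"dz":0.001,"ax":0,"ay":0,"az":0,"fingers":-1},{"dx":0,"dy":0,"dz":0.002,"ax":0,"ay":0,"az":0,"fingers":-1},{"dx":0,"dy":0,"dz":0.0025,"ax":0,"ay":0,"az":0,"fingers":-1},{"dx":0,"dy":0,"dz":0.0025,"ax":0,"ay":0,"az":0,"fingers":-1}]'
```

```text
time: 37.48
tool_pos: [0.5046, 0.2679, 0.0074]
tcp_rot: [0.161, 3.134, -0.004]
wrist_force: [0.2, 0.7, -2.9]
width: 0.634
time: 37.98
tool_pos: [0.5045, 0.2679, 0.0049]
tcp_rot: [0.161, 3.134, -0.004]
wrist_force: [0.1, -0.5, -2.6]
width: 0.638
```

```bash
python3 -m inch '[{"dx":0,"dy":0,"dz":0.001,"ax":0,"ay":0,"az":0,"fingers":-1},{"dx":0,"dy":0,"dz":0.002,"ax":0,"ay":0,"az":0,"fingers":-1},{"dx":0,"dy":0,"dz":0.002,"ax":0,"ay":0,"az":0,"fingers":-1}]'
```

```text
time: 38.35
tool_pos: [0.5046, 0.268, 0.0038]
tcp_rot: [0.161, 3.134, -0.004]
wrist_force: [-3.1, -2.0, 4.7]
width: 0.635
```

Contact at the expected height. I release, rise and look again.

```bash
python3 -m inch '[{"dx":0,"dy":0,"dz":-0.0005,"ax":0,"ay":0,"az":0,"fingers":0.7},{"dx":0,"dy":0,"dz":-0.0005,"ax":0,"ay":0,"az":0,"fingers":0.7},{"dx":0,"dy":0,"dz":-0.0005,"ax":0,"ay":0,"az":0,"fingers":0.7},{"dx":0,"dy":0,"dz":-0.0005,"ax":0,"ay":0,"az":0,"fingers":0.7},{"dx":0,"dy":0,"dz":-0.02,"ax":0,"ay":0,"az":0,"fingers":0.7},{"dx":0,"dy":0,"dz":-0.05,"ax":0,"ay":0,"az":0,"fingers":0.7},{"dx":0,"dy":0,"dz":-0.09,"ax":0,"ay":0,"az":0,"fingers":1},{"dx":0.03,"dy":-0.05,"dz":-0.1,"ax":0,"ay":0,"az":0,"fingers":1},{"dx":0.05,"dy":-0.1,"dz":-0.1,"ax":0,"ay":0,"az":0,"fingers":1},{"dx":0.055,"dy":-0.15,"dz":-0.1,"ax":0,"ay":0,"az":0,"fingers":1},{"dx":0.055,"dy":-0.15,"dz":-0.1,"ax":0,"ay":0,"az":0,"fingers":1}]'
python3 -c "
from h import *
tins(('top','side'));go(.4383,.0424,-.036,84.3)"
```

```text
time: 39.72
tool_pos: [0.4336, 0.1224, 0.1052]
tcp_rot: [0.167, 3.132, -0.004]
wrist_force: [0.2, 0.4, 0.1]
width: 0.999
top 0.94 box [329.0, 166.0, 359.0, 192.0] sat 137 circ [ 0.535  -0.0936] 0.0277 ztop 0.0273
top 0.92 box [263.0, 213.0, 287.0, 246.0] sat 4 circ [0.4387 0.0421] 0.0278 ztop 0.0271
top 0.89 box [221.0, 149.0, 251.0, 176.0] sat 72 circ [0.5634 0.1163] 0.0281 ztop 0.0273
top 0.88 box [136.0, 180.0, 172.0, 198.0] sat 2 circ [0.5048 0.2676] 0.0282 ztop 0.0649
side 0.84 box [292.0, 196.0, 321.0, 216.0] sat 93 circ [0.5615 0.1151] 0.0279 ztop 0.0272
side 0.72 box [251.0, 220.0, 274.0, 248.0] sat 16 circ [0.4376 0.0423] 0.0283 ztop 0.0271
side 0.67 box [259.0, 150.0, 277.0, 172.0] sat 13 circ [0.5041 0.2688] 0.0308 ztop 0.0649
side 0.67 box [316.0, 257.0, 344.0, 286.0] sat 149 circ [ 0.5339 -0.0929] 0.0286 ztop 0.027
side 0.47 box [262.0, 168.0, 275.0, 179.0] sat 11 circ [0.5009 0.249 ] 0.0204 ztop 0.0365
go d [-11.  -82.2 141.1] mm; turns [-0.1  0.3 -0.2] or [4.000e-01 1.000e-01 1.798e+02] q6 -1.24
```

The stack top is at 0.065 m and centred. Last tin, at (0.438, 0.042).

```bash
python3 -m inch '[{"dx":-0.006,"dy":-0.045,"dz":0.02,"ax":0,"ay":0,"az":0,"fingers":1},{"dx":-0.011,"dy":-0.082,"dz":0.05,"ax":0,"ay":0,"az":0,"fingers":1},{"dx":-0.011,"dy":-0.082,"dz":0.08,"ax":0,"ay":0,"az":0,"fingers":1},{"dx":-0.011,"dy":-0.082,"dz":0.08,"ax":0,"ay":0,"az":0,"fingers":1},{"dx":-0.011,"dy":-0.082,"dz":0.08,"ax":0,"ay":0,"az":0,"fingers":1}]'
python3 -c "
from h import *
go(.4383,.0423,-.036,84.3)"
```

```text
time: 40.55
tool_pos: [0.4391, 0.0436, 0.0259]
tcp_rot: [0.158, 3.132, -0.002]
wrist_force: [0.3, 0.7, 0.4]
width: 0.999
go d [ 1.  -1.3 61.9] mm; turns [-0.1  0.3 -0.1] or [5.000e-01 1.000e-01 1.799e+02] q6 -1.42
```

```bash
python3 -m inch '[{"dx":0.0005,"dy":-0.001,"dz":0.03,"ax":0,"ay":0.3,"az":0,"fingers":1},{"dx":0.0005,"dy":-0.001,"dz":0.053,"ax":0,"ay":0.3,"az":0,"fingers":1},{"dx":0.0005,"dy":-0.001,"dz":0.062,"ax":0,"ay":0.3,"az":0,"fingers":1},{"dx":0.0005,"dy":-0.001,"dz":0.062,"ax":0,"ay":0.3,"az":0,"fingers":1},{"dx":0.0005,"dy":-0.001,"dz":0.062,"ax":0,"ay":0.3,"az":0,"fingers":-1},{"dx":0.0005,"dy":-0.001,"dz":0.062,"ax":0,"ay":0.3,"az":0,"fingers":-1},{"dx":0.0005,"dy":-0.001,"dz":0.062,"ax":0,"ay":0.3,"az":0,"fingers":-1},{"dx":0.0005,"dy":-0.001,"dz":0.062,"ax":0,"ay":0.3,"az":0,"fingers":-1},{"dx":0.0005,"dy":-0.001,"dz":0.04,"ax":0,"ay":0.3,"az":0,"fingers":-1},{"dx":0.0005,"dy":-0.001,"dz":0.0,"ax":0,"ay":0.3,"az":0,"fingers":-1},{"dx":0.0005,"dy":-0.001,"dz":-0.04,"ax":0,"ay":0.3,"az":0,"fingers":-1},{"dx":0.0005,"dy":-0.001,"dz":-0.08,"ax":0,"ay":0.3,"az":0,"fingers":-1},{"dx":0.0005,"dy":-0.001,"dz":-0.08,"ax":0,"ay":0.3,"az":0,"fingers":-1},{"dx":0.0005,"dy":-0.001,"dz":-0.08,"ax":0,"ay":0.3,"az":0,"fingers":-1},{"dx":0.0005,"dy":-0.001,"dz":-0.08,"ax":0,"ay":0.3,"az":0,"fingers":-1}]'
python3 -c "
from h import *
weigh(8);st();go(.5034,.2677,.105,84.2)"
```

```text
time: 42.42
tool_pos: [0.4365, 0.0427, 0.1042]
tcp_rot: [-0.158, -3.135, 0.002]
wrist_force: [0.4, 0.1, -1.5]
width: 0.638
F mean [ 0.08  0.08 -1.28] sd [0.49 0.44 0.29] width 0.639
{'time': 42.825, 'q': [0.0416, -0.1142, 2.1793, -0.0012, 1.0768, -1.4277], 'tool_pos': [0.4379, 0.0427, 0.1056], 'tcp_rot': [-0.1585, -3.1374, 0.0018], 'wrist_force': [0.1952, 0.2372, -1.3357], 'width': 0.6388}
go d [-42.5 230.4   0.3] mm; turns [-0.1 -0.   0. ] or [ 0.0e+00 -1.0e-01 -1.8e+02] q6 -1.43
```

1.3 N confirms it as the lightest. Over the cage.

```bash
python3 -m inch '[{"dx":-0.009,"dy":0.05,"dz":0,"ax":0,"ay":0,"az":0,"fingers":-1},{"dx":-0.018,"dy":0.1,"dz":0,"ax":0,"ay":0,"az":0,"fingers":-1},{"dx":-0.027,"dy":0.15,"dz":0,"ax":0,"ay":0,"az":0,"fingers":-1},{"dx":-0.036,"dy":0.195,"dz":0,"ax":0,"ay":0,"az":0,"fingers":-1},{"dx":-0.0425,"dy":0.23,"dz":0,"ax":0,"ay":0,"az":0,"fingers":-1},{"dx":-0.0425,"dy":0.23,"dz":0,"ax":0,"ay":0,"az":0,"fingers":-1},{"dx":-0.0425,"dy":0.23,"dz":0,"ax":0,"ay":0,"az":0,"fingers":-1},{"dx":-0.0425,"dy":0.23,"dz":0,"ax":0,"ay":0,"az":0,"fingers":-1}]'
python3 -c "
from h import *
st();held();go(.5034,.2677,0.034,84.2)"
```

```text
time: 43.82
tool_pos: [0.5029, 0.2662, 0.1051]
tcp_rot: [-0.16, -3.137, 0.003]
wrist_force: [-0.6, -0.4, -0.9]
width: 0.64
{'time': 43.825, 'q': [0.4437, 0.1386, 1.9243, -0.0013, 1.0802, -1.0246], 'tool_pos': [0.5029, 0.2662, 0.1051], 'tcp_rot': [-0.1599, -3.1367, 0.0027], 'wrist_force': [-0.5771, -0.3764, -0.8817], 'width': 0.6398}
side 0.9 x [0.4768 0.5267] y [0.2402 0.2943] z [0.0405 0.0669]
side 0.63 x [0.4736 0.5206] y [0.2423 0.2899] z [0.1455 0.1675]
top 0.62 x [0.4748 0.4871] y [0.2433 0.2764] z [0.1501 0.1684]
top 0.51 x [0.4763 0.5299] y [0.2402 0.275 ] z [0.0391 0.1437]
go d [ 0.1  1.2 71.5] mm; turns [-0.1 -0.  -0. ] or [-0.0e+00  1.0e-01  1.8e+02] q6 -1.02
```

```bash
python3 -m inch '[{"dx":-0.001,"dy":0.0012,"dz":0.02,"ax":0,"ay":0,"az":0,"fingers":-1},{"dx":-0.001,"dy":0.0012,"dz":0.036,"ax":0,"ay":0,"az":0,"fingers":-1},{"dx":-0.001,"dy":0.0012,"dz":0.05,"ax":0,"ay":0,"az":0,"fingers":-1},{"dx":-0.001,"dy":0.0012,"dz":0.062,"ax":0,"ay":0,"az":0,"fingers":-1},{"dx":-0.001,"dy":0.0012,"dz":0.071,"ax":0,"ay":0,"az":0,"fingers":-1},{"dx":-0.001,"dy":0.0012,"dz":0.073,"ax":0,"ay":0,"az":0,"fingers":-1},{"dx":-0.001,"dy":0.0012,"dz":0.073,"ax":0,"ay":0,"az":0,"fingers":-1}]'
python3 -m inch '[{"dx":0,"dy":0,"dz":0.001,"ax":0,"ay":0,"az":0,"fingers":-1},{"dx":0,"dy":0,"dz":0.002,"ax":0,"ay":0,"az":0,"fingers":-1},{"dx":0,"dy":0,"dz":0.002,"ax":0,"ay":0,"az":0,"fingers":-1}]'
```

```text
time: 44.9
tool_pos: [0.5047, 0.2677, 0.0327]
tcp_rot: [0.16, 3.137, -0.001]
wrist_force: [0.3, 0.2, -1.0]
width: 0.635
time: 45.28
tool_pos: [0.5048, 0.2677, 0.0309]
tcp_rot: [0.16, 3.137, -0.001]
wrist_force: [-0.9, -0.3, -0.8]
width: 0.637
```

```bash
python3 -m inch '[{"dx":0,"dy":0,"dz":0.001,"ax":0,"ay":0,"az":0,"fingers":-1},{"dx":0,"dy":0,"dz":0.0015,"ax":0,"ay":0,"az":0,"fingers":-1},{"dx":0,"dy":0,"dz":0.0015,"ax":0,"ay":0,"az":0,"fingers":-1}]'
```

```text
time: 45.65
tool_pos: [0.5048, 0.2678, 0.0295]
tcp_rot: [0.16, 3.137, -0.001]
wrist_force: [-0.5, -0.1, 0.6]
width: 0.638
```

Contact. I release, rise and move aside for the last check.

```bash
python3 -m inch '[{"dx":0,"dy":0,"dz":0,"ax":0,"ay":0,"az":0,"fingers":0.7},{"dx":0,"dy":0,"dz":0,"ax":0,"ay":0,"az":0,"fingers":0.7},{"dx":0,"dy":0,"dz":0,"ax":0,"ay":0,"az":0,"fingers":0.7},{"dx":0,"dy":0,"dz":0,"ax":0,"ay":0,"az":0,"fingers":0.7},{"dx":0,"dy":0,"dz":-0.02,"ax":0,"ay":0,"az":0,"fingers":0.7},{"dx":0,"dy":0,"dz":-0.05,"ax":0,"ay":0,"az":0,"fingers":0.7},{"dx":0,"dy":0,"dz":-0.09,"ax":0,"ay":0,"az":0,"fingers":0.7},{"dx":0.02,"dy":-0.06,"dz":-0.11,"ax":0,"ay":0,"az":0,"fingers":0.7},{"dx":0.03,"dy":-0.12,"dz":-0.11,"ax":0,"ay":0,"az":0,"fingers":0.7},{"dx":0.035,"dy":-0.18,"dz":-0.11,"ax":0,"ay":0,"az":0,"fingers":0.7},{"dx":0.035,"dy":-0.2,"dz":-0.11,"ax":0,"ay":0,"az":0,"fingers":0.7},{"dx":0.035,"dy":-0.2,"dz":-0.11,"ax":0,"ay":0,"az":0,"fingers":0.7},{"dx":0.035,"dy":-0.2,"dz":-0.11,"ax":0,"ay":0,"az":0,"fingers":0.7}]'
python3 -c "
from h import *
tins(('top','side'))
st()
im,d=bot.read_camera('side');W=cloud('side',d)
for n,x,y in (('left',.607,.256),('right',.586,-.2236)):
    k=(np.abs(W[...,0]-x)<.012)&(np.abs(W[...,1]-y)<.03)&(W[...,2]<.1);print(n,'bar top',np.percentile(W[k][:,2],98).round(4))
im2,_=bot.read_camera('top')
a=cv2.resize(im[110:310,190:400],(420,400));b=cv2.resize(im2[100:300,110:300],(380,400));cv2.imwrite('pics/f.png',np.hstack([a,b]))"
```

```text
time: 47.28
tool_pos: [0.4499, 0.073, 0.1398]
tcp_rot: [0.16, 3.137, -0.0]
wrist_force: [-0.5, 0.1, 0.1]
width: 0.85
top 0.97 box [222.0, 149.0, 251.0, 170.0] sat 69 circ [0.565  0.1155] 0.0277 ztop 0.0274
top 0.7 box [329.0, 169.0, 358.0, 193.0] sat 136 circ [ 0.535  -0.0937] 0.0277 ztop 0.0275
top 0.44 box [138.0, 178.0, 148.0, 202.0] sat 2 circ [0.5071 0.2805] 0.023 ztop 0.0918
top 0.37 box [382.0, 135.0, 441.0, 228.0] sat 90 circ [ 0.5225 -0.2125] 0.0747 ztop 0.0448
side 0.86 box [295.0, 196.0, 322.0, 218.0] sat 93 circ [0.5617 0.1156] 0.0284 ztop 0.0271
side 0.68 box [314.0, 258.0, 345.0, 286.0] sat 150 circ [ 0.5348 -0.094 ] 0.0283 ztop 0.027
{'time': 47.475, 'q': [0.1076, -0.1172, 2.115, -0.0007, 1.1436, -1.3625], 'tool_pos': [0.4497, 0.0734, 0.1395], 'tcp_rot': [0.1576, 3.1373, -0.001], 'wrist_force': [0.3218, -0.4645, -0.3613], 'width': 0.8522}
left bar top 0.0724
right bar top 0.0821
```

View pics/f.png

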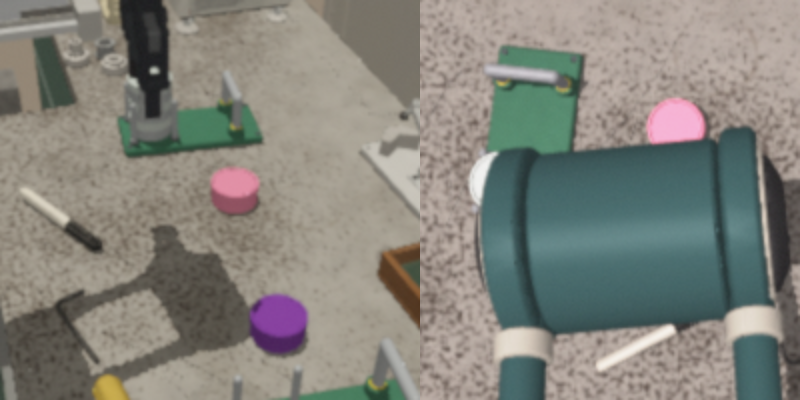

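The arm hides the stack (tins at side crop ~(150,120)). Both handles are as wanted. I move further off and check once more.

```bash
python3 -m inch '[{"dx":0,"dy":-0.05,"dz":-0.02,"ax":0,"ay":0,"az":0,"fingers":0.7},{"dx":0,"dy":-0.1,"dz":-0.05,"ax":0,"ay":0,"az":0,"fingers":0.7},{"dx":0,"dy":-0.15,"dz":-0.06,"ax":0,"ay":0,"az":0,"fingers":0.7},{"dx":0,"dy":-0.2,"dz":-0.06,"ax":0,"ay":0,"az":0,"fingers":0.7},{"dx":-0.02,"dy":-0.25,"dz":-0.06,"ax":0,"ay":0,"az":0,"fingers":0.7},{"dx":-0.02,"dy":-0.25,"dz":-0.06,"ax":0,"ay":0,"az":0,"fingers":0.7},{"dx":-0.02,"dy":-0.25,"dz":-0.06,"ax":0,"ay":0,"az":0,"fingers":0.7}]'
python3 -c "
from h import *
tins(('top','side'))
im,d=bot.read_camera('side');im2,_=bot.read_camera('top')
a=cv2.resize(im[110:230,200:340],(420,360));b=cv2.resize(im2[110:310,110:310],(360,360));cv2.imwrite('pics/f2.png',np.hstack([a,b]))"
```

```text
time: 48.45
tool_pos: [0.4442, -0.1771, 0.1993]
tcp_rot: [-0.159, -3.137, -0.0]
wrist_force: [0.0, -0.3, 0.1]
width: 0.852
top 0.96 box [331.0, 167.0, 358.0, 191.0] sat 136 circ [ 0.5351 -0.0937] 0.0279 ztop 0.0273
top 0.77 box [136.0, 178.0, 168.0, 208.0] sat 2 circ [0.5032 0.2676] 0.0285 ztop 0.091
top 0.63 box [219.0, 149.0, 250.0, 177.0] sat 76 circ [0.5636 0.1159] 0.028 ztop 0.0273
side 0.95 box [314.0, 259.0, 346.0, 283.0] sat 148 circ [ 0.5339 -0.0929] 0.0293 ztop 0.027
side 0.7 box [256.0, 159.0, 275.0, 170.0] sat 11 circ [0.5031 0.25  ] 0.0198 ztop 0.0624
side 0.67 box [254.0, 141.0, 276.0, 164.0] sat 12 circ [0.5027 0.2683] 0.0299 ztop 0.0911
side 0.49 box [262.0, 171.0, 271.0, 179.0] sat 11 circ [0.5006 0.248 ] 0.0179 ztop 0.0375
```

View pics/f2.png

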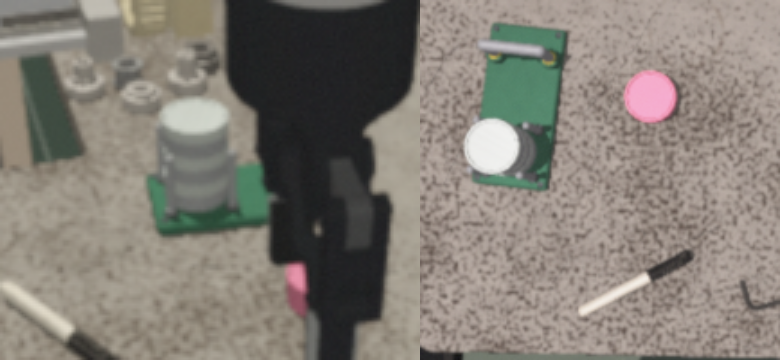

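The three tins stand upright and aligned in the left cage (side crop ~(195,150)). The stack top is at 0.091 m and its centre at (0.503,0.268), on the seat. The marker and hex key show undisturbed, and the robot touches nothing. I hand it in.

```bash
python3 -c "
from workcell import bot
print(bot.finish_job())"
```

```text
the job is handed in; nothing more can be done
None
```

I proved both handles, stacked all three steel tins in the cage of the left carrier, whose handle held, and handed the job in at about 49 s.

- **Handles:** The right carrier's bond let go at about 6 N and its handle was left about 10 mm up (bar top 0.082 m). The left bond held 14–15 N for over 2 s and sprang back down (bar top 0.072 m, as at the start).
- **Tins:** They hefted about 0.47, 0.27 and 0.13 kg and stand in that order from the bottom, lids up. The middle tin was knocked aside during the run; I found it again with the cameras.
- **Last checks:** The stack top is at 0.091 m, as three tins should give, and the stack's centre is within about 1 mm of the measured seat. The last view shows the marker and hex key undisturbed. I did not measure any bystander's position again, and that view did not include the screwdriver.
- **Disagreement:** The reported tool height read about 38 mm lower than both cameras showed. This made the first grasp close on nothing above the bar; I corrected for it from then on, and the contact heights agreed.

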